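# Fetch the loaf tin from behind the canisters

## Robot

A 6-joint arm with a two-finger parallel gripper is mounted at the origin on the work surface. World frame = base frame: x ahead of the robot, y to its left, z up, the work surface at z = 0. Lengths are in mm, angles in rad, forces in N, time in s.
With the tool pointing down it reaches from about 350 to 775 mm from the base axis. Payload 7.3 kg.
Tool frame: the origin (TCP) lies on the centre line of the jaws, within the pads' length; the fingertips stand 17 mm ahead of it and the grasp point (between the pads) lies 2 mm behind it; z points along the fingers, y is the line along which they close (so a half turn about z gives the same grasp; the last joint's range is limited). The gripper opens to 92 mm and grips with 3 to 60 N. Pads are 19 mm wide; open, the fingers measure 130 mm over their backs; the gripper's body (75 mm by 190 mm) begins 47 mm behind the grasp point.
Start: joints at [1.191, 0.342, 1.524, -0, 1.275, -0.146], TCP at [121.614, 510.741, 206.541] pointing down, gripper open.
Joint ranges: [-2.53, 2.53], [-0.77, 2.02], [0.04, 2.7], [-1, 4.14], [0.28, 2.66], [-3.11, 3.11]. Speed limits (rad/s): [2.57, 2.57, 3.14, 3.14, 3.14, 3.14].

## Interface

Orientations are given as [roll, pitch, yaw] about the fixed x, y, z axes, in that order (R = Rz(yaw) Ry(pitch) Rx(roll)).
In Python, from plant import bot gives the robot as it stands. The module is installed in compiled form; this text tells all that it offers.
- The arm moves only by the shell command python3 -m pendant 'ROWS'. ROWS is JSON, a list of rows, each a list of 3 entries, a list of its own where there are three numbers: the shift along the world's x, y, z as a fraction of full scale, then the turn, a rotation vector about the world's x, y, z as a fraction of full scale, then the opening, from -1 (shut) to 1 (fully open), so that 0 is half open. In form: [[[tx, ty, tz], [rx, ry, rz], claw], ...]. A call has exactly 10 rows; each row shifts and turns the commanded pose from where the row before left it; what a row does not reach is not made up. Full scale, the value 1, is 30 mm for a shift and 0.12 rad for a turn. A row lasts 1/12 s, in which the tool goes at most 41.7 mm and 7.16 degrees, less where a joint would pass 70% of its speed; a pose out of reach is approached as far as the arm can. A call with a number of a shift or a turn outside -1 to 1 is refused whole. A call with a gripper value outside its range is refused whole. The fingers move at their own pace and stop on an object; the grip force is fixed at half the most. Time passes only in rows, so rows that do not move let the fingers close, or fill a call up. It gives the time, the measured TCP pose, the force, the opening and the grip force at its end, in the units of the state.
- bot.get_obs(): the state, without advancing time (a new reading comes with each control period).
- bot.capture(name): name is "scene" or "top"; returns the picture (420x560x3 uint8, blue, green, red); there is no depth.
- bot.camera_params(name): a dict with "fovy" (degrees; the focal length in pixels is half the picture's height over the tangent of half this angle, whatever the lens; pixels are square), "cx", "cy" (the principal point, pixels), "camera_from_world" (4x4, takes a point from world to camera coordinates). Camera axes: x right, y down, z forward; pixel columns grow to the right and rows downward; lengths in mm; the calibration is good to about 2 mm. A picture is of the moment at which its call begins. camera_params takes no time and is no camera call.
- bot.close_job(): hands the job in; it is judged then, once.
The state is a dict: "time": time; "joint_positions": joint angles; "dq": joint speeds; "tau": joint torques, N m; "tool_pos": TCP position; "tcp_rot": TCP orientation; "contact_force": force on the tool from outside, world axes, zero at the start; "moment": the same for the moment, N m; "grip_width": finger opening in mm; "finger_force": force on a finger pad.
Only numpy, scipy, OpenCV 4.12 (cv2) and the standard library are available. Lean on these libraries where they do the work, as an engineer would, in place of code of your own. Each camera call takes 0.05 s, during which the arm holds its last target. There are 200 camera calls.

## Task

The slim loaf tin is needed on the kitchen scale, but it stands at the back of the wooden tray with three canisters (round steel, square steel, glass jar) in front of it. First clear all three canisters onto the white side tray, standing upright; then set the loaf tin centred on the scale's steel platform, lengthwise along the platform's longer side; only then put the canisters back upright in the wooden tray, each on the very spot where it stood at the start. Set things down rather than dropping them, do not tip the canisters, and leave the ramekin, the amber bottle and the cake ring where they are.

Things in the scene. Friction and masses are not known exactly. Their poses are not given: they have to be found in the camera images.
- round_can_center (a point): Round plain steel canister with a small dark knob on its lid, 64 mm in diameter, body and lid together a straight cylinder 110 mm tall (plus the knob, 20 mm wide and 10 mm tall), about 0.35 kg, loose. Point at its centre, 55 mm above its underside; z axis up. It starts in the front row of the wooden tray; which of the three stands left, middle or right is shuffled.
- square_can_center (a point): Square plain steel canister with a flat lid, 58 x 58 mm and 110 mm tall, about 0.32 kg, loose. Point at its centre, 55 mm above its underside; x and y axes along its sides, z up. It starts in the front row of the wooden tray.
- glass_jar_center (a point): Round clear glass jar with pale contents and a narrower cork stopper, straight glass wall 62 mm in diameter up to 88 mm above its underside, then a short shoulder and the stopper (48 mm in diameter) up to 110 mm, about 0.40 kg, loose. Point on its axis 55 mm above its underside; z axis up. It starts in the front row of the wooden tray.
- loaf_tin_center (a point): Slim open loaf tin of plain metal with upright sides, 170 mm long (its y axis), 58 mm wide (its x axis) and 45 mm tall, walls 3 mm, about 0.18 kg, loose. Point at its centre, 22.5 mm above its underside. It starts in the wooden tray behind the canisters (farther from the robot), its long side along their row, with only 5 to 21 mm between them and it, too little for a finger until they are cleared.
- wood_tray: Flat wooden tray, 220 mm deep (its x axis, away from the robot) and 300 mm wide (its y axis), fixed. Origin at the centre of its underside on the worktop; floor 5 mm thick, rim 15 mm high over the worktop and 5 mm thick. The canisters start in a row along y at about x = -50 mm in its frame, about 90 mm from centre to centre; the loaf tin is at about x = +22 mm.
- side_tray: Flat white plastic tray, 280 mm long (its x axis) and 150 mm wide (its y axis), fixed, on the left or the right of the work. Origin at the centre of its underside on the worktop; floor 4 mm thick, rim 12 mm high over the worktop and 4 mm thick. It is empty at the start; the three canisters fit on it in a row along its length, 85 mm apart.
- platform (a point): Centre of the upper face of the kitchen scale's steel platform, 35 mm above the worktop. The scale is white and fixed, on the side opposite the white tray; the platform is flat, 135 mm along x and 186 mm along y, z up. The scale's black display, lower than the platform, lies on its -x side. It does not give under load.
- ramekin: Bystander: small white ceramic bowl, 84 mm across, 45 mm tall, loose, beyond the wooden tray. Origin at the centre of its underside.
- bottle: Bystander: amber bottle with a black cap, 54 mm in diameter, 150 mm tall, loose, beyond the wooden tray. Origin at the centre of its underside.
- cake_ring: Bystander: round steel cake tin with a pale yellow cake in it, 120 mm across, 55 mm tall, loose, beyond the wooden tray. Origin at the centre of its underside.

How it is judged:
By the outcome, as a careful person would: the job done as asked, in the order asked, and still so for the second after the job is handed in, with the robot touching nothing.
It also fails if it takes over 144 s, if anything falls off the work surface, if the arm or the gripper's body presses on something with over 40 N, if the wrist force passes 120 N, or if a joint passes its speed limit or range.

## Working session

There is one attempt and no reset: what is moved stays moved. The work goes in short steps, Python scripts to look and compute and a shell command to move; the robot and the scene stay as the last step left them, time stands still between calls to the robot, and variables do not carry over. Pictures are saved under pics/ and viewed, at most 14 in all, crops included, and the job is handed in when it is done.

```bash
mkdir -p pics; cat > h.py <<'E'
import numpy as np,cv2
from plant import bot
def snap(cam,name):
    im=bot.capture(cam); cv2.imwrite(f'pics/{name}.png',im); return im
def K(cam):
    p=bot.camera_params(cam); f=210/np.tan(np.radians(p['fovy'])/2)
    return f,p['cx'],p['cy'],np.array(p['camera_from_world'])
def ray(cam,u,v,z):
    f,cx,cy,T=K(cam); R=T[:3,:3]; c=-R.T@T[:3,3]
    d=R.T@np.array([(u-cx)/f,(v-cy)/f,1]); return c+d*(z-c[2])/d[2]
def proj(cam,P):
    f,cx,cy,T=K(cam); q=(T[:3,:3]@np.atleast_2d(P).T).T+T[:3,3]
    return q[:,:2]/q[:,2:]*f+[cx,cy]
E
python3 - <<'E'
from h import *
for c in('scene','top'):
    im=snap(c,c+'0'); f,cx,cy,T=K(c); print(c,f,cx,cy,(-T[:3,:3].T@T[:3,3]).round(1)); print(T.round(3)); print(bot.camera_params(c).keys())
a=cv2.imread('pics/top0.png'); print(bot.get_obs())
E
```

```text
scene 464.3216243217709 282.8069699957635 209.1637409193031 [1308.9  169.9  779.6]
[[-2.690000e-01  9.630000e-01  2.100000e-02  1.724930e+02]
 [ 6.920000e-01  2.080000e-01 -6.920000e-01 -4.013990e+02]
 [-6.700000e-01 -1.720000e-01 -7.220000e-01  1.469352e+03]
 [ 0.000000e+00  0.000000e+00  0.000000e+00  1.000000e+00]]
dict_keys(['fovy', 'cx', 'cy', 'camera_from_world'])
top 407.40257637518545 277.56333742439233 216.91998490584265 [ 391.9  -10.5 1148.7]
[[ 1.900000e-02 -1.000000e+00  1.000000e-03 -1.869700e+01]
 [-9.780000e-01 -1.800000e-02 -2.080000e-01  6.218630e+02]
 [ 2.080000e-01  3.000000e-03 -9.780000e-01  1.042239e+03]
 [ 0.000000e+00  0.000000e+00  0.000000e+00  1.000000e+00]]
dict_keys(['fovy', 'cx', 'cy', 'camera_from_world'])
{'time': 0.1, 'joint_positions': array([ 1.19102574e+00,  3.42688849e-01,  1.52490802e+00, -1.02272850e-05,
        1.27537868e+00, -1.45980790e-01]), 'dq': array([ 0.00023532,  0.00029474, -0.00433327,  0.00185847, -0.00098994,
       -0.00101658]), 'tau': array([ 2.76777711e-03, -4.32003665e+01, -2.44693476e+01,  7.19384383e-02,
        5.25365677e-02, -7.63111302e-06]), 'tool_pos': array([121.45457579, 510.36906005, 205.90059003]), 'tcp_rot': array([-3.14022305e+00, -1.91483492e-04,  2.90780571e+00]), 'contact_force': array([ 0.10587425,  0.25998518, -0.37708306]), 'moment': array([-0.00178923,  0.03851977, -0.02616727]), 'finger_force': 0.0, 'grip_width': 91.81135952137625}
```

View pics/top0.png

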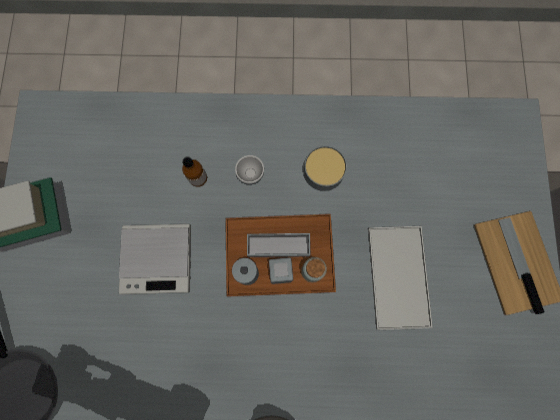

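View pics/scene0.png

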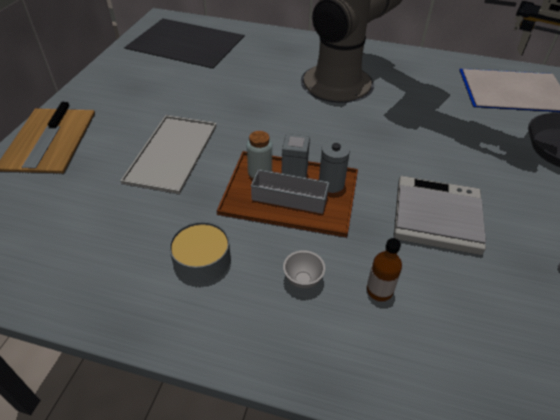

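The top view shows the round can at (244,270), the square can at (280,269), the jar at (315,268), the tin at (279,245), the scale at (155,258) and the side tray at (400,278). The robot stands on the side nearest the bottom edge. I'll zoom in next.

```bash
python3 - <<'E'
from h import *
a=cv2.imread('pics/top0.png')
cv2.imwrite('pics/c1.png',cv2.convertScaleAbs(cv2.resize(a[207:303,220:342],None,fx=6,fy=6,interpolation=cv2.INTER_CUBIC),alpha=1.5))
def quad(m):
    n,l,s,c=cv2.connectedComponentsWithStats(m.astype(np.uint8)); 
    for i in np.argsort(-s[1:,4])[:1]+1:
        pts=np.argwhere(l==i)[:,::-1].astype(np.float32); return pts
g=a.astype(int); 
b,gr,r=g[...,0],g[...,1],g[...,2]
def rep(nm,m,z,off):
    M=np.zeros(m.shape,bool); y0,y1,x0,x1=off; M[y0:y1,x0:x1]=m[y0:y1,x0:x1]
    M=cv2.morphologyEx(M.astype(np.uint8),cv2.MORPH_OPEN,np.ones((2,2)))
    p=quad(M); W=np.array([ray('top',u,v,z)[:2] for u,v in p],np.float32)
    R=cv2.minAreaRect(W); print(nm,len(p),p.min(0),p.max(0),np.round(R[0],1),np.round(R[1],1),round(R[2],2))
rep('wood',(r-b>25),15,(205,305,215,345))
rep('side',(gr>140),12,(215,340,355,445))
rep('scale',(gr>120),35,(215,300,110,200))
print(a[250:253,[60,155,205,400]].tolist())
E
```

```text
Traceback (most recent call last):
  File "h.py", line 9, in ray
    f,cx,cy,T=K(cam); R=T[:3,:3]; c=-R.T@T[:3,3]
              ~^^^^^
  File "h.py", line 6, in K
    p=bot.camera_params(cam); f=210/np.tan(np.radians(p['fovy'])/2)
ValueError: time passes only in moves, steps and waits
```

View pics/c1.png

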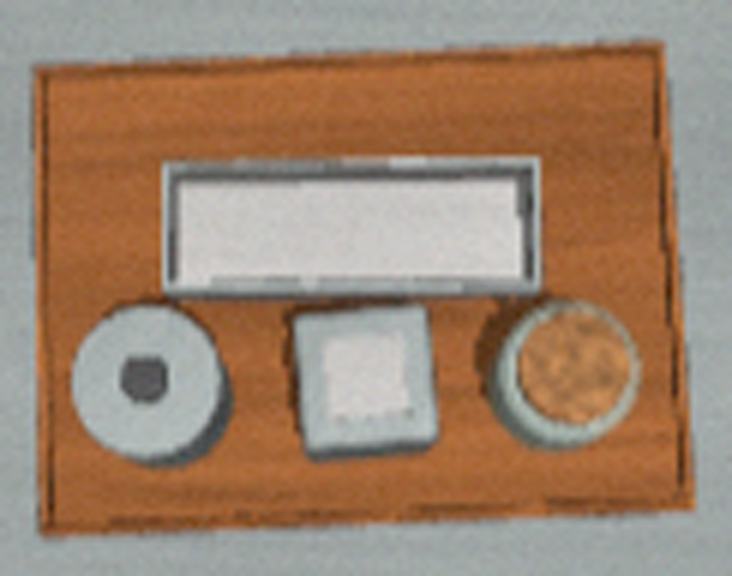

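```bash
cat >> h.py <<'E'
import json,os
if not os.path.exists('cam.npy'): np.save('cam.npy',{c:K(c) for c in('scene','top')},allow_pickle=True)
_C=np.load('cam.npy',allow_pickle=True).item()
def K(c): return _C[c]
E
python3 - <<'E'
from h import *
a=cv2.imread('pics/top0.png')
def c(x,y,z): return ray('top',(x+.5)/6-.5+220,(y+.5)/6-.5+207,z)[:2]
P=lambda L,z:np.array([c(x,y,z) for x,y in L])
def rect(n,L,z):
    p=P(L,z); R=cv2.minAreaRect(p.astype(np.float32)); v=(p[1]-p[0]+p[2]-p[3])/2
    w=(p[0]+p[1]-p[2]-p[3])/2
    print(n,p.mean(0).round(1),np.linalg.norm(v).round(1),np.linalg.norm(w).round(1),'ang of long',np.degrees(np.arctan2(v[0],-v[1])).round(2),'ang2',np.degrees(np.arctan2(w[1],w[0])).round(2))
rect('wood',[(35,68),(662,43),(694,510),(41,535)],15)
rect('tin',[(164,160),(540,157),(541,293),(168,297)],50)
rect('sq',[(295,312),(427,306),(438,440),(307,447)],115)
print('round',c(146,380,115),'knob',c(144,379,125),'cork',c(577,362,115))
g=a.astype(int); b,gr,r=g[...,0],g[...,1],g[...,2]
def rep(nm,m,z,off):
    M=np.zeros(m.shape,np.uint8); y0,y1,x0,x1=off; M[y0:y1,x0:x1]=m[y0:y1,x0:x1]
    n,l,s,_=cv2.connectedComponentsWithStats(M); i=1+np.argmax(s[1:,4]); p=np.argwhere(l==i)[:,::-1]
    W=np.array([ray('top',u,v,z)[:2] for u,v in p],np.float32)
    R=cv2.minAreaRect(W); print(nm,len(p),p.min(0),p.max(0),np.round(R[0],1),np.round(R[1],1),round(R[2],2))
rep('wood',(r-b>20),15,(205,305,215,345))
rep('side',(gr>140),12,(215,340,355,445))
cv2.imwrite('pics/c2.png',cv2.convertScaleAbs(cv2.resize(a[217:301,112:197],None,fx=7,fy=7,interpolation=cv2.INTER_CUBIC),alpha=1.3))
E
```

```text
wood [527.2 -13.7] 297.8 218.0 ang of long 3.32 ang2 3.34
tin [549.3 -10.9] 169.7 62.3 ang of long 1.61 ang2 2.08
sq [476.7 -17.7] 55.4 56.5 ang of long 3.88 ang2 5.89
round [473.22670451  75.14034906] knob [472.83886403  75.15950744] cork [ 484.16022168 -106.16381878]
wood 5730 [225 214] [335 296] [527.5 -13.6] [221.1 300.1] 3.39
side 4913 [370 228] [429 327] [ 471.9 -344.5] [271.3 141.8] 3.03
```

View pics/c2.png

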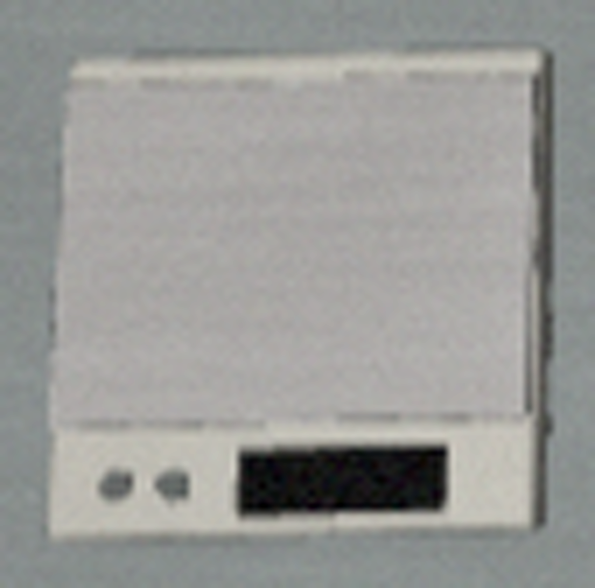

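The platform corners in this crop are at (70,84), (531,76), (527,416) and (54,425). I'll work out the platform's position and move above the round can.

```bash
python3 - <<'E'
from h import *
def c(x,y,z): return ray('top',(x+.5)/7-.5+112,(y+.5)/7-.5+217,z)[:2]
p=np.array([c(x,y,35) for x,y in [(70,84),(531,76),(527,416),(54,425)]])
v=(p[1]-p[0]+p[2]-p[3])/2;w=(p[0]+p[1]-p[2]-p[3])/2
print(p.mean(0),np.linalg.norm(v),np.linalg.norm(w),np.degrees(np.arctan2(v[0],-v[1])),np.degrees(np.arctan2(w[1],w[0])))
E
python3 -m pendant '[[[0.586,-0.725,0],[0,0,-0.533],1],[[0.586,-0.725,0],[0,0,-0.533],1],[[0.586,-0.725,0],[0,0,-0.533],1],[[0.586,-0.725,0],[0,0,-0.533],1],[[0.586,-0.725,0],[0,0,-0.533],1],[[0.586,-0.725,0],[0,0,-0.533],1],[[0.586,-0.725,0],[0,0,-0.533],1],[[0.586,-0.725,0],[0,0,-0.533],1],[[0.586,-0.725,0],[0,0,-0.533],1],[[0.586,-0.725,0],[0,0,-0.533],1]]'
python3 -m pendant '[[[0.586,-0.725,0],[0,0,-0.533],1],[[0.586,-0.725,0],[0,0,-0.533],1],[[0.586,-0.725,0],[0,0,-0.533],1],[[0.586,-0.725,0],[0,0,-0.533],1],[[0.586,-0.725,0],[0,0,-0.533],1],[[0.586,-0.725,0],[0,0,-0.533],1],[[0.586,-0.725,0],[0,0,-0.533],1],[[0.586,-0.725,0],[0,0,-0.533],1],[[0.586,-0.725,0],[0,0,-0.533],1],[[0.586,-0.725,0],[0,0,-0.533],1]]'
```

```text
[523.73581678 330.71492427] 182.80795913789964 134.05540610884026 2.119077060962245 3.008431694286627
time: 0.93
tool_pos: [297.8, 291.9, 206.4]
tcp_rot: [-3.141, -0.0, 2.265]
contact_force: [0.0, 1.4, 0.2]
grip_width: 91.7
finger_force: 0.0
time: 1.77
tool_pos: [473.7, 74.5, 206.2]
tcp_rot: [-3.141, -0.0, 1.625]
contact_force: [0.5, 0.8, 0.4]
grip_width: 91.7
finger_force: 0.0
```

```bash
python3 -m pendant '[[[0,0,-0.69],[0,0,0],1],[[0,0,-0.69],[0,0,0],1],[[0,0,-0.69],[0,0,0],1],[[0,0,-0.69],[0,0,0],1],[[0,0,-0.69],[0,0,0],1],[[0,0,-0.69],[0,0,0],1],[[0,0,0],[0,0,0],1],[[0,0,0],[0,0,0],1],[[0,0,0],[0,0,0],1],[[0,0,0],[0,0,0],1]]'
python3 - <<'E'
from h import *
snap('top','t1');a=snap('scene','s1')
s=cv2.imread('pics/scene0.png')
cv2.imwrite('pics/s0c.png',cv2.convertScaleAbs(np.vstack([cv2.resize(x[125:225,215:365],None,fx=3,fy=3,interpolation=cv2.INTER_CUBIC) for x in(s,a)]),alpha=1.5))
print(ray('scene',336.5,146,125))
E
```

```text
time: 2.6
tool_pos: [474.2, 75.8, 83.6]
tcp_rot: [3.139, 0.0, 1.629]
contact_force: [0.5, 0.5, 0.1]
grip_width: 92.1
finger_force: 0.0
[476.36206283  76.9982298  125.        ]
```

View pics/s0c.png

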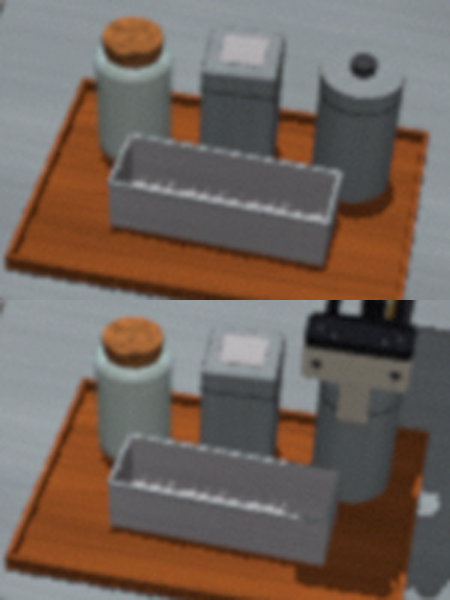

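The lower crop shows the gripper straddling the round can, with the rear finger above the tin. I'll close and lift.

```bash
python3 -m pendant '[[[0,0,0],[0,0,0],-1],[[0,0,0],[0,0,0],-1],[[0,0,0],[0,0,0],-1],[[0,0,0],[0,0,0],-1],[[0,0,0],[0,0,0],-1],[[0,0,0],[0,0,0],-1],[[0,0,0],[0,0,0],-1],[[0,0,0],[0,0,0],-1],[[0,0,0],[0,0,0],-1],[[0,0,0],[0,0,0],-1]]'
python3 - <<'E'
from h import *
print('cork',ray('scene',259.5,136.6,115),'sq',ray('scene',296.5,141.5,115))
# tin rim corners in scene crop
p=np.array([ray('scene',x/3+215-.33,y/3+125-.33,50)[:2] for x,y in [(133,136),(342,172),(332,212),(110,179)]]);print(p,p.mean(0))
E
```

```text
time: 3.53
tool_pos: [473.2, 75.7, 82.4]
tcp_rot: [3.141, 0.0, 1.629]
contact_force: [0.4, -0.1, 1.8]
grip_width: 63.2
finger_force: 30.0
cork [ 482.20597139 -103.18833119  115.        ] sq [474.5873314  -16.17072141 115.        ]
[[524.25310758 -92.14064078]
 [517.15326379  74.47209662]
 [562.53339573  76.22656404]
 [576.46817083 -93.92921926]] [545.10198448  -8.84279985]
```

```bash
python3 -m pendant '[[[0,0,0.2],[0,0,0],-1],[[0,0,0.4],[0,0,0],-1],[[0,0,0.5],[0,0,0],-1],[[0,0,0.5],[0,0,0],-1],[[0,0,0.5],[0,0,0],-1],[[0,0,0.5],[0,0,0],-1],[[0,0,0.5],[0,0,0],-1],[[0,0,0.5],[0,0,0],-1],[[0,0,0.5],[0,0,0],-1],[[0,0,0.3],[0,0,0],-1]]'
python3 -m pendant '[[[0.07,-0.35,0],[0,0,-0.3],-1],[[0.14,-0.7,0],[0,0,-0.65],-1],[[0.14,-0.7,0],[0,0,-0.65],-1],[[0.14,-0.7,0],[0,0,-0.65],-1],[[0.14,-0.7,0],[0,0,-0.65],-1],[[0.14,-0.7,0],[0,0,-0.65],-1],[[0.14,-0.7,0],[0,0,-0.65],-1],[[0.14,-0.7,0],[0,0,-0.65],-1],[[0.14,-0.7,0],[0,0,-0.65],-1],[[0.14,-0.7,0],[0,0,-0.65],-1]]'
python3 -m pendant '[[[0.14,-0.7,0],[0,0,-0.65],-1],[[0.14,-0.7,0],[0,0,-0.65],-1],[[0.14,-0.7,0],[0,0,-0.65],-1],[[0.14,-0.7,0],[0,0,-0.65],-1],[[0.14,-0.7,0],[0,0,-0.65],-1],[[0.14,-0.7,0],[0,0,-0.65],-1],[[0.14,-0.7,0],[0,0,-0.65],-1],[[0.14,-0.7,0],[0,0,-0.65],-1],[[0.14,-0.7,0],[0,0,-0.65],-1],[[0.14,-0.7,0],[0,0,-0.65],-1]]'
python3 -m pendant '[[[0.07,-0.2,0],[0,0,-0.3],-1],[[0,0,0],[0,0,-0.15],-1],[[0,0,0],[0,0,0],-1],[[0,0,0],[0,0,0],-1],[[0,0,0],[0,0,0],-1],[[0,0,0],[0,0,0],-1],[[0,0,0],[0,0,0],-1],[[0,0,0],[0,0,0],-1],[[0,0,0],[0,0,0],-1],[[0,0,0],[0,0,0],-1]]'
```

```text
time: 4.37
tool_pos: [473.3, 75.7, 215.6]
tcp_rot: [3.141, 0.0, 1.629]
contact_force: [0.7, 0.3, -3.5]
grip_width: 63.3
finger_force: 30.0
time: 5.2
tool_pos: [512.4, -125.5, 212.9]
tcp_rot: [-3.139, 0.001, 0.885]
contact_force: [0.1, 0.0, -4.1]
grip_width: 63.1
finger_force: 30.0
time: 6.03
tool_pos: [554.1, -335.4, 212.4]
tcp_rot: [-3.14, 0.002, 0.105]
contact_force: [0.2, 0.7, -3.9]
grip_width: 63.2
finger_force: 30.0
time: 6.87
tool_pos: [557.3, -339.6, 214.5]
tcp_rot: [3.141, -0.0, 0.057]
contact_force: [0.4, -0.1, -3.6]
grip_width: 63.4
finger_force: 30.0
```

```bash
python3 -m pendant '[[[0,0,-0.5],[0,0,0],-1],[[0,0,-0.5],[0,0,0],-1],[[0,0,-0.5],[0,0,0],-1],[[0,0,-0.5],[0,0,0],-1],[[0,0,-0.5],[0,0,0],-1],[[0,0,-0.5],[0,0,0],-1],[[0,0,-0.5],[0,0,0],-1],[[0,0,-0.5],[0,0,0],-1],[[0,0,-0.25],[0,0,0],-1],[[0,0,-0.1],[0,0,0],-1]]'
python3 -m pendant '[[[0,0,-0.02],[0,0,0],-1],[[0,0,-0.02],[0,0,0],-1],[[0,0,-0.02],[0,0,0],-1],[[0,0,-0.02],[0,0,0],-1],[[0,0,0],[0,0,0],-1],[[0,0,0],[0,0,0],-1],[[0,0,0],[0,0,0],-1],[[0,0,0],[0,0,0],-1],[[0,0,0],[0,0,0],-1],[[0,0,0],[0,0,0],-1]]'
```

```text
time: 7.7
tool_pos: [556.6, -339.3, 82.3]
tcp_rot: [-3.14, 0.002, 0.057]
contact_force: [0.3, -0.4, -3.4]
grip_width: 63.4
finger_force: 30.0
time: 8.53
tool_pos: [557.2, -339.8, 81.5]
tcp_rot: [3.141, -0.0, 0.057]
contact_force: [-1.2, -0.4, -4.2]
grip_width: 62.9
finger_force: 30.0
```

```bash
python3 -m pendant '[[[0,0,-0.02],[0,0,0],-1],[[0,0,-0.01],[0,0,0],-1],[[0,0,-0.01],[0,0,0],-1],[[0,0,0],[0,0,0],-1],[[0,0,0],[0,0,0],-1],[[0,0,0],[0,0,0],-1],[[0,0,0],[0,0,0],-1],[[0,0,0],[0,0,0],-1],[[0,0,0],[0,0,0],-1],[[0,0,0],[0,0,0],-1]]'
```

```text
time: 9.37
tool_pos: [557.5, -339.8, 81.5]
tcp_rot: [3.141, -0.001, 0.057]
contact_force: [-2.1, 2.0, 5.3]
grip_width: 63.5
finger_force: 30.0
```

```bash
python3 -m pendant '[[[0,0,0],[0,0,0],1],[[0,0,0],[0,0,0],1],[[0,0,0],[0,0,0],1],[[0,0,0],[0,0,0],1],[[0,0,0],[0,0,0],1],[[0,0,0.4],[0,0,0],1],[[0,0,1],[0,0,0],1],[[0,0,1],[0,0,0],1],[[0,0,1],[0,0,0],1],[[0,0,1],[0,0,0],1]]'
python3 -m pendant '[[[-0.18,0.717,0],[0,0,0.88],1],[[-0.18,0.717,0],[0,0,0.88],1],[[-0.18,0.717,0],[0,0,0.88],1],[[-0.18,0.717,0],[0,0,0.88],1],[[-0.18,0.717,0],[0,0,0.88],1],[[-0.18,0.717,0],[0,0,0.88],1],[[-0.18,0.717,0],[0,0,0.88],1],[[-0.18,0.717,0],[0,0,0.88],1],[[-0.18,0.717,0],[0,0,0.88],1],[[-0.18,0.717,0],[0,0,0.88],1]]'
python3 -m pendant '[[[-0.18,0.717,0],[0,0,0.88],1],[[-0.18,0.717,0],[0,0,0.88],1],[[-0.18,0.717,0],[0,0,0.88],1],[[-0.18,0.717,0],[0,0,0.88],1],[[-0.18,0.717,0],[0,0,0.88],1],[[0,0,0],[0,0,0],1],[[0,0,0],[0,0,0],1],[[0,0,0],[0,0,0],1],[[0,0,0],[0,0,0],1],[[0,0,0],[0,0,0],1]]'
```

```text
time: 10.2
tool_pos: [557.1, -339.7, 214.7]
tcp_rot: [3.141, -0.001, 0.057]
contact_force: [0.9, -0.7, -0.6]
grip_width: 91.6
finger_force: 0.0
time: 11.03
tool_pos: [503.0, -123.7, 213.3]
tcp_rot: [3.14, -0.0, 1.118]
contact_force: [-0.6, 0.7, -0.2]
grip_width: 91.7
finger_force: 0.0
time: 11.87
tool_pos: [476.5, -17.9, 212.3]
tcp_rot: [3.141, 0.0, 1.639]
contact_force: [0.1, 1.2, -0.3]
grip_width: 91.8
finger_force: 0.0
```

```bash
python3 -m pendant '[[[0,0,-0.73],[0,0,0],1],[[0,0,-0.73],[0,0,0],1],[[0,0,-0.73],[0,0,0],1],[[0,0,-0.73],[0,0,0],1],[[0,0,-0.73],[0,0,0],1],[[0,0,-0.7],[0,0,0],1],[[0,0,0],[0,0,0],1],[[0,0,0],[0,0,0],1],[[0,0,0],[0,0,0],-1],[[0,0,0],[0,0,0],-1]]'
python3 -m pendant '[[[0,0,0],[0,0,0],-1],[[0,0,0],[0,0,0],-1],[[0,0,0],[0,0,0],-1],[[0,0,0],[0,0,0],-1],[[0,0,0],[0,0,0],-1],[[0,0,0],[0,0,0],-1],[[0,0,0],[0,0,0],-1],[[0,0,0],[0,0,0],-1],[[0,0,0],[0,0,0],-1],[[0,0,0],[0,0,0],-1]]'
```

```text
time: 12.7
tool_pos: [477.3, -17.5, 83.1]
tcp_rot: [3.139, 0.001, 1.64]
contact_force: [0.4, -0.0, 0.5]
grip_width: 82.8
finger_force: 0.0
time: 13.53
tool_pos: [476.6, -17.1, 82.2]
tcp_rot: [3.141, 0.0, 1.641]
contact_force: [0.3, -0.1, 5.4]
grip_width: 57.9
finger_force: 29.8
```

```bash
python3 -m pendant '[[[0,0,0.2],[0,0,0],-1],[[0,0,0.4],[0,0,0],-1],[[0,0,0.5],[0,0,0],-1],[[0,0,0.5],[0,0,0],-1],[[0,0,0.5],[0,0,0],-1],[[0,0,0.5],[0,0,0],-1],[[0,0,0.5],[0,0,0],-1],[[0,0,0.5],[0,0,0],-1],[[0,0,0.5],[0,0,0],-1],[[0,0,0.3],[0,0,0],-1]]'
python3 -m pendant '[[[0,-0.35,0],[0,0,-0.4],-1],[[-0.01,-0.66,0],[0,0,-0.8],-1],[[-0.01,-0.66,0],[0,0,-0.8],-1],[[-0.01,-0.66,0],[0,0,-0.8],-1],[[-0.01,-0.66,0],[0,0,-0.8],-1],[[-0.01,-0.66,0],[0,0,-0.8],-1],[[-0.01,-0.66,0],[0,0,-0.8],-1],[[-0.01,-0.66,0],[0,0,-0.8],-1],[[-0.01,-0.66,0],[0,0,-0.8],-1],[[-0.01,-0.66,0],[0,0,-0.8],-1]]'
python3 -m pendant '[[[-0.01,-0.66,0],[0,0,-0.8],-1],[[-0.01,-0.66,0],[0,0,-0.8],-1],[[-0.01,-0.66,0],[0,0,-0.8],-1],[[-0.01,-0.66,0],[0,0,-0.8],-1],[[-0.01,-0.66,0],[0,0,-0.8],-1],[[-0.01,-0.66,0],[0,0,-0.8],-1],[[0,-0.66,0],[0,0,-0.8],-1],[[0,0,0],[0,0,0],-1],[[0,0,0],[0,0,0],-1],[[0,0,0],[0,0,0],-1]]'
python3 -m pendant '[[[0,0,-0.5],[0,0,0],-1],[[0,0,-0.5],[0,0,0],-1],[[0,0,-0.5],[0,0,0],-1],[[0,0,-0.5],[0,0,0],-1],[[0,0,-0.5],[0,0,0],-1],[[0,0,-0.5],[0,0,0],-1],[[0,0,-0.5],[0,0,0],-1],[[0,0,-0.5],[0,0,0],-1],[[0,0,-0.25],[0,0,0],-1],[[0,0,-0.1],[0,0,0],-1]]'
python3 -m pendant '[[[0,0,-0.02],[0,0,0],-1],[[0,0,-0.02],[0,0,0],-1],[[0,0,-0.02],[0,0,0],-1],[[0,0,-0.01],[0,0,0],-1],[[0,0,-0.01],[0,0,0],-1],[[0,0,0],[0,0,0],-1],[[0,0,0],[0,0,0],-1],[[0,0,0],[0,0,0],-1],[[0,0,0],[0,0,0],-1],[[0,0,0],[0,0,0],-1]]'
```

```text
time: 14.37
tool_pos: [475.9, -17.1, 214.7]
tcp_rot: [-3.141, -0.0, 1.641]
contact_force: [-0.2, -0.8, -4.3]
grip_width: 57.8
finger_force: 29.8
time: 15.2
tool_pos: [472.7, -206.4, 212.8]
tcp_rot: [-3.139, 0.001, 0.724]
contact_force: [0.3, 0.9, -3.4]
grip_width: 57.8
finger_force: 29.8
time: 16.03
tool_pos: [471.3, -343.6, 212.9]
tcp_rot: [-3.14, 0.001, 0.058]
contact_force: [0.7, -0.0, -2.9]
grip_width: 57.6
finger_force: 29.8
time: 16.87
tool_pos: [471.2, -342.9, 81.9]
tcp_rot: [-3.139, 0.002, 0.058]
contact_force: [0.0, 1.0, -3.2]
grip_width: 57.4
finger_force: 29.8
time: 17.7
tool_pos: [471.9, -344.6, 81.2]
tcp_rot: [3.141, -0.001, 0.057]
contact_force: [-0.1, -0.6, -0.5]
grip_width: 57.9
finger_force: 29.8
```

```bash
python3 -m pendant '[[[0,0,-0.02],[0,0,0],-1],[[0,0,0],[0,0,0],1],[[0,0,0],[0,0,0],1],[[0,0,0],[0,0,0],1],[[0,0,0],[0,0,0],1],[[0,0,0.4],[0,0,0],1],[[0,0,1],[0,0,0],1],[[0,0,1],[0,0,0],1],[[0,0,1],[0,0,0],1],[[0,0,1],[0,0,0],1]]'
python3 -m pendant '[[[0.025,0.533,0],[0,0,0.873],1],[[0.025,0.533,0],[0,0,0.873],1],[[0.025,0.533,0],[0,0,0.873],1],[[0.025,0.533,0],[0,0,0.873],1],[[0.025,0.533,0],[0,0,0.873],1],[[0.025,0.533,0],[0,0,0.873],1],[[0.025,0.533,0],[0,0,0.873],1],[[0.025,0.533,0],[0,0,0.873],1],[[0.025,0.533,0],[0,0,0.873],1],[[0.025,0.533,0],[0,0,0.873],1]]'
python3 -m pendant '[[[0.025,0.533,0],[0,0,0.873],1],[[0.025,0.533,0],[0,0,0.873],1],[[0.025,0.533,0],[0,0,0.873],1],[[0.025,0.533,0],[0,0,0.873],1],[[0.025,0.533,0],[0,0,0.873],1],[[0,0,0],[0,0,0],1],[[0,0,0],[0,0,0],1],[[0,0,0],[0,0,0],1],[[0,0,0],[0,0,0],1],[[0,0,0],[0,0,0],1]]'
python3 -m pendant '[[[0,0,-0.74],[0,0,0],1],[[0,0,-0.76],[0,0,0],1],[[0,0,-0.76],[0,0,0],1],[[0,0,-0.76],[0,0,0],1],[[0,0,-0.76],[0,0,0],1],[[0,0,-0.76],[0,0,0],1],[[0,0,0],[0,0,0],1],[[0,0,0],[0,0,0],1],[[0,0,0],[0,0,0],-1],[[0,0,0],[0,0,0],-1]]'
python3 -m pendant '[[[0,0,0],[0,0,0],-1],[[0,0,0],[0,0,0],-1],[[0,0,0],[0,0,0],-1],[[0,0,0],[0,0,0],-1],[[0,0,0],[0,0,0],-1],[[0,0,0],[0,0,0],-1],[[0,0,0],[0,0,0],-1],[[0,0,0],[0,0,0],-1],[[0,0,0],[0,0,0],-1],[[0,0,0],[0,0,0],-1]]'
```

```text
time: 18.53
tool_pos: [471.6, -344.2, 213.5]
tcp_rot: [-3.141, 0.0, 0.057]
contact_force: [1.2, -0.2, -0.1]
grip_width: 91.8
finger_force: 0.0
time: 19.37
tool_pos: [479.2, -183.7, 212.2]
tcp_rot: [3.141, -0.0, 1.109]
contact_force: [0.6, -0.3, -0.3]
grip_width: 91.7
finger_force: 0.0
time: 20.2
tool_pos: [483.0, -105.3, 212.1]
tcp_rot: [3.142, 0.0, 1.626]
contact_force: [-0.6, -0.5, 1.3]
grip_width: 91.8
finger_force: 0.0
time: 21.03
tool_pos: [484.0, -105.1, 77.5]
tcp_rot: [3.139, 0.001, 1.628]
contact_force: [-0.1, 0.4, 0.1]
grip_width: 82.8
finger_force: 0.0
time: 21.87
tool_pos: [483.1, -104.8, 77.9]
tcp_rot: [3.14, 0.001, 1.628]
contact_force: [-4.9, 1.3, 17.1]
grip_width: 46.9
finger_force: 65.2
```

```bash
python3 - <<'E'
from h import *
a=snap('scene','s2');b=snap('top','t2')
f=lambda x:cv2.resize(x,None,fx=3,fy=3,interpolation=cv2.INTER_CUBIC)
cv2.imwrite('pics/v2.png',cv2.convertScaleAbs(np.hstack([f(a[95:225,215:345]),f(b[195:325,310:440])]),alpha=1.5))
print(bot.get_obs()['contact_force'],bot.get_obs()['grip_width'])
E
```

```text
[-4.61561105  0.13763916 17.30229313] 47.219310787310654
```

View pics/v2.png

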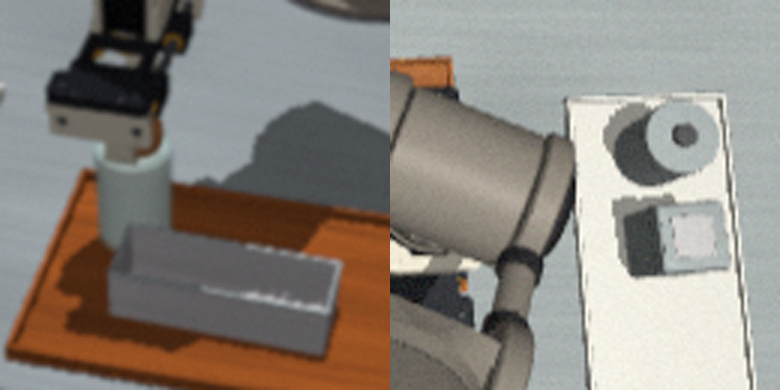

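```bash
python3 - <<'E'
from h import *
for x in (460,483,507):
  p=proj('scene',[[x,-105,z] for z in (5,61,78,93,115)]); print(x,((p-[215,95])*3).round(0).tolist())
print(((proj('scene',[[474+32+5,76,z] for z in (66,83,115)])-[215,125])*3).round(0).tolist(), bot.get_obs()['tool_pos'],bot.get_obs()['tcp_rot'],bot.get_obs()['moment'],bot.get_obs()['joint_positions'])
E
```

```text
460 [[141.0, 214.0], [141.0, 162.0], [140.0, 145.0], [140.0, 130.0], [140.0, 108.0]]
483 [[133.0, 231.0], [132.0, 179.0], [132.0, 162.0], [131.0, 147.0], [131.0, 125.0]]
507 [[124.0, 250.0], [123.0, 198.0], [122.0, 181.0], [122.0, 166.0], [121.0, 143.0]]
[[347.0, 151.0], [349.0, 134.0], [353.0, 102.0]] [ 483.15170541 -104.76106732   77.91897181] [3.14027236e+00 9.38226140e-04 1.62811579e+00] [ 0.04705628  1.04163043 -0.0531391 ] [-3.68468307e-01  4.34382785e-01  1.78329116e+00 -3.87852904e-04
  9.22328808e-01 -4.25554385e-01]
```

The view shows the jar standing with the fingers apparently near the cork, and the two cans upright on the side tray. The fingertip looks higher than I expected, so I'll zoom in.

```bash
python3 - <<'E'
from h import *
f=lambda x:cv2.resize(x,None,fx=7,fy=7,interpolation=cv2.INTER_CUBIC)
a=cv2.imread('pics/s2.png');b=cv2.imread('pics/s1.png')
cv2.imwrite('pics/v3.png',cv2.convertScaleAbs(np.hstack([f(a[100:182,228:284]),f(b[120:202,308:364])]),alpha=1.5))
E
```

```text
(no output)
```

View pics/v3.png

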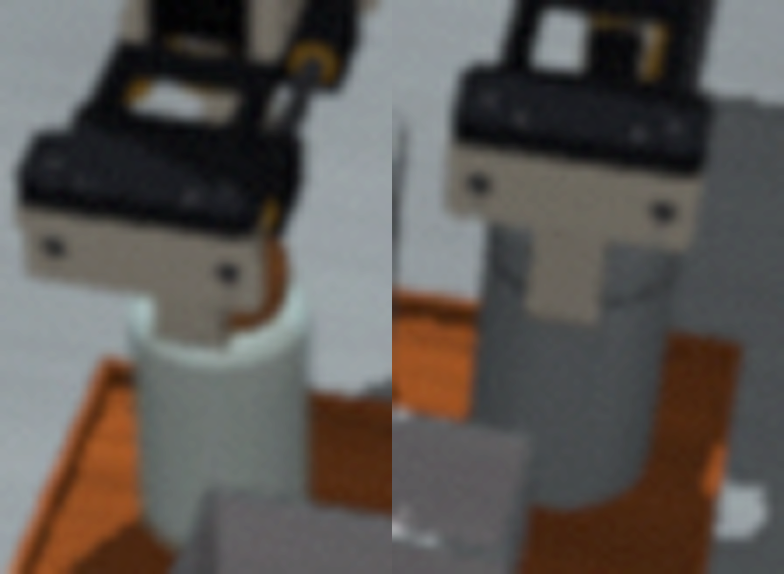

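The fingertips sit on the jar's shoulder at about z=94, so the tips are roughly 31 mm higher than the nominal geometry says. This fits the round can picture too. I'll open, go 28 mm lower and regrip.

```bash
python3 -m pendant '[[[0,0,0],[0,0,0],1],[[0,0,0],[0,0,0],1],[[0,0,0],[0,0,0],1],[[0,0,0],[0,0,0],1],[[0,0,0],[0,0,0],1],[[0,0,0],[0,0,0],1],[[0,0,-0.3],[0,0,0],1],[[0,0,-0.3],[0,0,0],1],[[0,0,-0.3],[0,0,0],1],[[0,0,0],[0,0,0],1]]'
python3 - <<'E'
from h import *
print(bot.get_obs()['tool_pos'])
f=lambda x:cv2.resize(x,None,fx=6,fy=6,interpolation=cv2.INTER_CUBIC)
a=snap('scene','s3')
cv2.imwrite('pics/v4.png',cv2.convertScaleAbs(f(a[100:190,220:330]),alpha=1.5))
E
```

```text
time: 22.8
tool_pos: [481.4, -104.0, 46.6]
tcp_rot: [-3.138, -0.002, 1.628]
contact_force: [-0.7, 0.3, -0.9]
grip_width: 91.6
finger_force: 0.0
[ 481.41594515 -104.01520061   46.63569428]
```

View pics/v4.png

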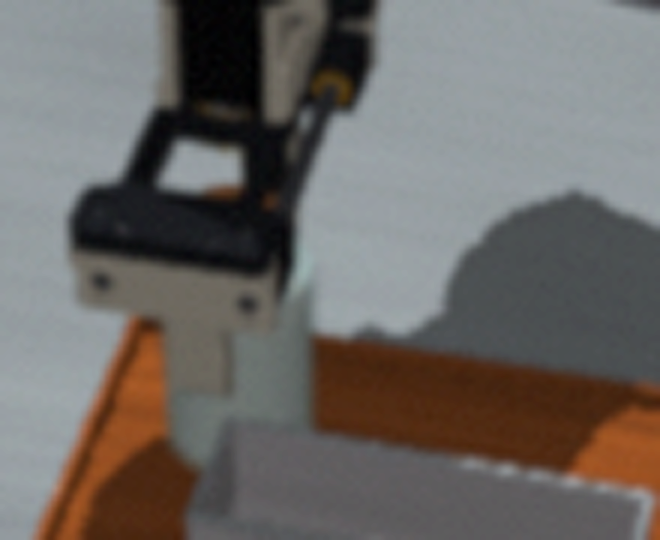

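The tips now reach about z=63 on the glass wall and clear the tin. I'll close.

```bash
python3 -m pendant '[[[0,0,0],[0,0,0],-1],[[0,0,0],[0,0,0],-1],[[0,0,0],[0,0,0],-1],[[0,0,0],[0,0,0],-1],[[0,0,0],[0,0,0],-1],[[0,0,0],[0,0,0],-1],[[0,0,0],[0,0,0],-1],[[0,0,0],[0,0,0],-1],[[0,0,0],[0,0,0],-1],[[0,0,0],[0,0,0],-1]]'
python3 -m pendant '[[[0,0,0.2],[0,0,0],-1],[[0,0,0.4],[0,0,0],-1],[[0,0,0.5],[0,0,0],-1],[[0,0,0.5],[0,0,0],-1],[[0,0,0.5],[0,0,0],-1],[[0,0,0.5],[0,0,0],-1],[[0,0,0.5],[0,0,0],-1],[[0,0,0.5],[0,0,0],-1],[[0,0,0.5],[0,0,0],-1],[[0,0,0.3],[0,0,0],-1]]'
```

```text
time: 23.68
tool_pos: [482.9, -104.6, 49.3]
tcp_rot: [3.141, 0.0, 1.628]
contact_force: [-2.5, -0.3, 4.9]
grip_width: 61.2
finger_force: 30.0
time: 24.52
tool_pos: [483.2, -104.5, 182.2]
tcp_rot: [3.141, 0.0, 1.628]
contact_force: [-0.1, 0.2, -4.5]
grip_width: 61.2
finger_force: 30.0
```

```bash
python3 -m pendant '[[[-0.1,-0.25,0],[0,0,-0.4],-1],[[-0.19,-0.48,0],[0,0,-0.78],-1],[[-0.19,-0.48,0],[0,0,-0.78],-1],[[-0.19,-0.48,0],[0,0,-0.78],-1],[[-0.19,-0.48,0],[0,0,-0.78],-1],[[-0.19,-0.48,0],[0,0,-0.78],-1],[[-0.19,-0.48,0],[0,0,-0.78],-1],[[-0.19,-0.48,0],[0,0,-0.78],-1],[[-0.19,-0.48,0],[0,0,-0.78],-1],[[-0.19,-0.48,0],[0,0,-0.78],-1]]'
python3 -m pendant '[[[-0.19,-0.48,0],[0,0,-0.78],-1],[[-0.19,-0.48,0],[0,0,-0.78],-1],[[-0.19,-0.48,0],[0,0,-0.78],-1],[[-0.19,-0.48,0],[0,0,-0.78],-1],[[-0.19,-0.48,0],[0,0,-0.78],-1],[[-0.19,-0.48,0],[0,0,-0.78],-1],[[-0.06,-0.22,0],[0,0,-0.22],-1],[[0,0,0],[0,0,0],-1],[[0,0,0],[0,0,0],-1],[[0,0,0],[0,0,0],-1]]'
python3 -m pendant '[[[0,0,-0.5],[0,0,0],-1],[[0,0,-0.5],[0,0,0],-1],[[0,0,-0.5],[0,0,0],-1],[[0,0,-0.5],[0,0,0],-1],[[0,0,-0.5],[0,0,0],-1],[[0,0,-0.5],[0,0,0],-1],[[0,0,-0.5],[0,0,0],-1],[[0,0,-0.5],[0,0,0],-1],[[0,0,-0.25],[0,0,0],-1],[[0,0,-0.1],[0,0,0],-1]]'
python3 -m pendant '[[[0,0,-0.02],[0,0,0],-1],[[0,0,-0.02],[0,0,0],-1],[[0,0,-0.02],[0,0,0],-1],[[0,0,-0.01],[0,0,0],-1],[[0,0,-0.01],[0,0,0],-1],[[0,0,0],[0,0,0],-1],[[0,0,0],[0,0,0],-1],[[0,0,0],[0,0,0],-1],[[0,0,0],[0,0,0],-1],[[0,0,0],[0,0,0],-1]]'
```

```text
time: 25.35
tool_pos: [428.0, -242.0, 180.4]
tcp_rot: [-3.14, 0.0, 0.733]
contact_force: [-0.3, -0.5, -4.2]
grip_width: 61.2
finger_force: 30.0
time: 26.18
tool_pos: [392.8, -333.7, 180.8]
tcp_rot: [-3.141, 0.0, 0.152]
contact_force: [-0.0, -0.3, -3.8]
grip_width: 61.1
finger_force: 30.0
time: 27.02
tool_pos: [392.5, -333.4, 49.5]
tcp_rot: [-3.14, 0.001, 0.151]
contact_force: [-0.9, 0.0, -4.2]
grip_width: 60.7
finger_force: 30.0
time: 27.85
tool_pos: [392.7, -334.7, 48.3]
tcp_rot: [3.141, -0.0, 0.15]
contact_force: [-0.5, -0.3, -3.0]
grip_width: 61.2
finger_force: 30.0
```

```bash
python3 -m pendant '[[[0,0,-0.02],[0,0,0],-1],[[0,0,-0.02],[0,0,0],-1],[[0,0,0],[0,0,0],-1],[[0,0,0],[0,0,0],-1],[[0,0,0],[0,0,0],-1],[[0,0,0],[0,0,0],-1],[[0,0,0],[0,0,0],-1],[[0,0,0],[0,0,0],-1],[[0,0,0],[0,0,0],-1],[[0,0,0],[0,0,0],-1]]'
```

```text
time: 28.68
tool_pos: [392.9, -334.7, 48.2]
tcp_rot: [3.141, -0.001, 0.15]
contact_force: [-1.8, 3.0, 8.5]
grip_width: 61.3
finger_force: 30.0
```

```bash
python3 -m pendant '[[[0,0,0],[0,0,0],1],[[0,0,0],[0,0,0],1],[[0,0,0],[0,0,0],1],[[0,0,0],[0,0,0],1],[[0,0,0],[0,0,0],1],[[0,0,0.4],[0,0,0],1],[[0,0,1],[0,0,0],1],[[0,0,1],[0,0,0],1],[[0,0,1],[0,0,0],1],[[0,0,1],[0,0,0],1]]'
python3 -m pendant '[[[0.257,0.541,0],[0,0,0.606],1],[[0.257,0.541,0],[0,0,0.606],1],[[0.257,0.541,0],[0,0,0.606],1],[[0.257,0.541,0],[0,0,0.606],1],[[0.257,0.541,0],[0,0,0.606],1],[[0.257,0.541,0],[0,0,0.606],1],[[0.257,0.541,0],[0,0,0.606],1],[[0.257,0.541,0],[0,0,0.606],1],[[0.257,0.541,0],[0,0,0.606],1],[[0.257,0.541,0],[0,0,0.606],1]]'
python3 -m pendant '[[[0.257,0.541,0],[0,0,0.606],1],[[0.257,0.541,0],[0,0,0.606],1],[[0.257,0.541,0],[0,0,0.606],1],[[0.257,0.541,0],[0,0,0.606],1],[[0.257,0.541,0],[0,0,0.606],1],[[0.257,0.541,0],[0,0,0.606],1],[[0.257,0.541,0],[0,0,0.606],1],[[0.257,0.541,0],[0,0,0.606],1],[[0.257,0.541,0],[0,0,0.606],1],[[0.257,0.541,0],[0,0,0.606],1]]'
python3 -m pendant '[[[0,0,-0.5],[0,0,0],1],[[0,0,-0.5],[0,0,0],1],[[0,0,-0.5],[0,0,0],1],[[0,0,-0.5],[0,0,0],1],[[0,0,-0.5],[0,0,0],1],[[0,0,-0.5],[0,0,0],1],[[0,0,-0.5],[0,0,0],1],[[0,0,0],[0,0,0],1],[[0,0,0],[0,0,0],1],[[0,0,0],[0,0,0],1]]'
python3 - <<'E'
from h import *
print(bot.get_obs()['tool_pos'])
f=lambda x:cv2.resize(x,None,fx=4,fy=4,interpolation=cv2.INTER_CUBIC)
a=snap('scene','s4')
cv2.imwrite('pics/v5.png',cv2.convertScaleAbs(f(a[100:240,215:365]),alpha=1.5))
E
```

```text
time: 29.52
tool_pos: [392.5, -334.5, 180.2]
tcp_rot: [-3.141, 0.0, 0.15]
contact_force: [1.4, -0.6, -0.9]
grip_width: 92.0
finger_force: 0.0
time: 30.35
tool_pos: [470.0, -171.5, 178.8]
tcp_rot: [-3.142, 0.0, 0.88]
contact_force: [-0.1, -0.8, 0.1]
grip_width: 91.4
finger_force: 0.0
time: 31.18
tool_pos: [547.1, -9.2, 178.8]
tcp_rot: [-3.141, -0.0, 1.608]
contact_force: [0.6, 0.0, 0.0]
grip_width: 92.1
finger_force: 0.0
time: 32.02
tool_pos: [547.4, -10.2, 74.7]
tcp_rot: [3.14, 0.0, 1.604]
contact_force: [0.7, 0.7, 0.0]
grip_width: 91.9
finger_force: 0.0
[547.3968698  -10.16002657  74.65508246]
```

View pics/v5.png

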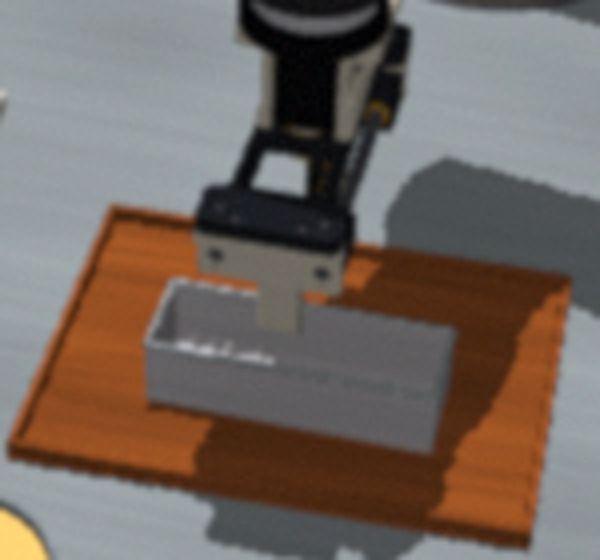

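The open fingers are above the tin, with the tip at crop (278,332). I'll descend and grip it.

```bash
python3 -m pendant '[[[0,0,-0.4],[0,0,0],1],[[0,0,-0.4],[0,0,0],1],[[0,0,-0.4],[0,0,0],1],[[0,0,-0.4],[0,0,0],1],[[0,0,-0.3],[0,0,0],1],[[0,0,-0.2],[0,0,0],1],[[0,0,-0.2],[0,0,0],1],[[0,0,0],[0,0,0],1],[[0,0,0],[0,0,0],1],[[0,0,0],[0,0,0],1]]'
python3 -m pendant '[[[0,0,0],[0,0,0],-1],[[0,0,0],[0,0,0],-1],[[0,0,0],[0,0,0],-1],[[0,0,0],[0,0,0],-1],[[0,0,0],[0,0,0],-1],[[0,0,0],[0,0,0],-1],[[0,0,0],[0,0,0],-1],[[0,0,0],[0,0,0],-1],[[0,0,0],[0,0,0],-1],[[0,0,0],[0,0,0],-1]]'
```

```text
time: 32.9
tool_pos: [547.3, -10.1, 5.5]
tcp_rot: [3.14, 0.0, 1.604]
contact_force: [0.6, 0.3, -0.2]
grip_width: 91.7
finger_force: 0.0
time: 33.73
tool_pos: [547.2, -10.1, 5.1]
tcp_rot: [3.141, 0.0, 1.604]
contact_force: [1.5, 1.4, 1.2]
grip_width: 58.0
finger_force: 30.0
```

```bash
python3 -m pendant '[[[0,0,0.2],[0,0,0],-1],[[0,0,0.4],[0,0,0],-1],[[0,0,0.5],[0,0,0],-1],[[0,0,0.5],[0,0,0],-1],[[0,0,0.4],[0,0,0],-1],[[-0.05,0.2,0],[0,0,0],-1],[[-0.05,0.5,0],[0,0,0],-1],[[-0.05,0.7,0],[0,0,0],-1],[[-0.05,0.7,0],[0,0,0],-1],[[-0.05,0.7,0],[0,0,0],-1]]'
python3 -m pendant '[[[-0.05,0.7,0],[0,0,0.01],-1],[[-0.05,0.7,0],[0,0,0.01],-1],[[-0.05,0.7,0],[0,0,0.01],-1],[[-0.05,0.7,0],[0,0,0.01],-1],[[-0.05,0.7,0],[0,0,0.01],-1],[[-0.05,0.7,0],[0,0,0.01],-1],[[-0.05,0.7,0],[0,0,0],-1],[[-0.05,0.7,0],[0,0,0],-1],[[-0.05,0.7,0],[0,0,0],-1],[[-0.05,0.7,0],[0,0,0],-1]]'
python3 -m pendant '[[[-0.03,0.7,0],[0,0,0],-1],[[0,0.5,0],[0,0,0],-1],[[0,0.36,0],[0,0,0],-1],[[0,0,0],[0,0,0],-1],[[0,0,0],[0,0,0],-1],[[0,0,0],[0,0,0],-1],[[0,0,0],[0,0,0],-1],[[0,0,0],[0,0,0],-1],[[0,0,0],[0,0,0],-1],[[0,0,0],[0,0,0],-1]]'
python3 - <<'E'
from h import *
f=lambda x:cv2.resize(x,None,fx=5,fy=5,interpolation=cv2.INTER_CUBIC)
a=snap('scene','s5')
cv2.imwrite('pics/v6.png',cv2.convertScaleAbs(f(a[145:260,370:510]),alpha=1.5))
E
```

```text
time: 34.57
tool_pos: [538.1, 75.0, 64.1]
tcp_rot: [-3.14, -0.0, 1.603]
contact_force: [0.3, -0.3, -1.7]
grip_width: 57.6
finger_force: 30.0
time: 35.4
tool_pos: [523.0, 285.0, 63.9]
tcp_rot: [-3.139, 0.001, 1.611]
contact_force: [0.8, -0.2, -1.1]
grip_width: 57.8
finger_force: 30.0
time: 36.23
tool_pos: [523.6, 330.3, 65.1]
tcp_rot: [3.141, 0.0, 1.611]
contact_force: [-0.6, -0.1, -1.9]
grip_width: 57.8
finger_force: 30.0
```

View pics/v6.png

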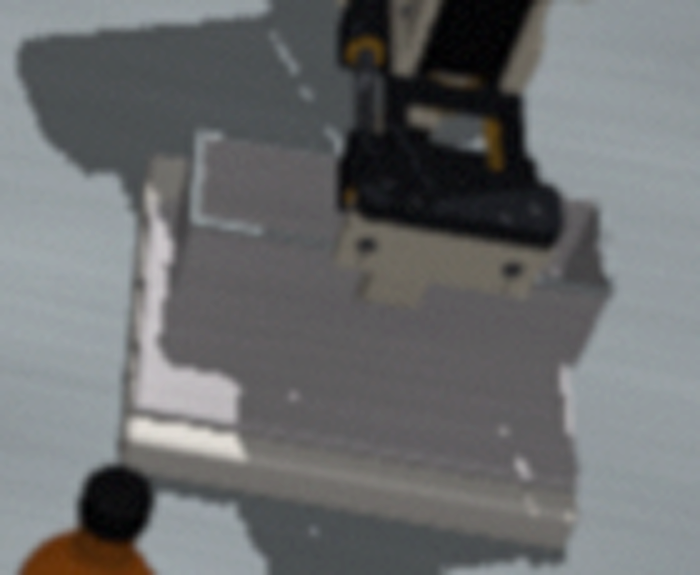

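```bash
python3 - <<'E'
from h import *
for u,v in [(135,412),(575,505),(148,190)]: print(ray('scene',370+u/5-.4,145+v/5-.4,35).round(1))
s=np.radians(2.3); P=[[523.7+a*np.cos(s)-b*np.sin(s),330.7+a*np.sin(s)+b*np.cos(s),35] for a,b in((67.5,93),(67.5,-93),(-67.5,-93),(-67.5,93))]
q=proj('scene',P); a=cv2.imread('pics/scene0.png')[165:260,380:500]
b=cv2.convertScaleAbs(cv2.resize(a,None,fx=6,fy=6,interpolation=cv2.INTER_CUBIC),alpha=1.4)
cv2.polylines(b,[((q-[380,165]+.5)*6).astype(int)],True,(0,0,255),1); cv2.imwrite('pics/v7.png',b)
E
```

```text
[598.1 242.2  35. ]
[597.6 425.1  35. ]
[454.2 233.3  35. ]
```

View pics/v7.png

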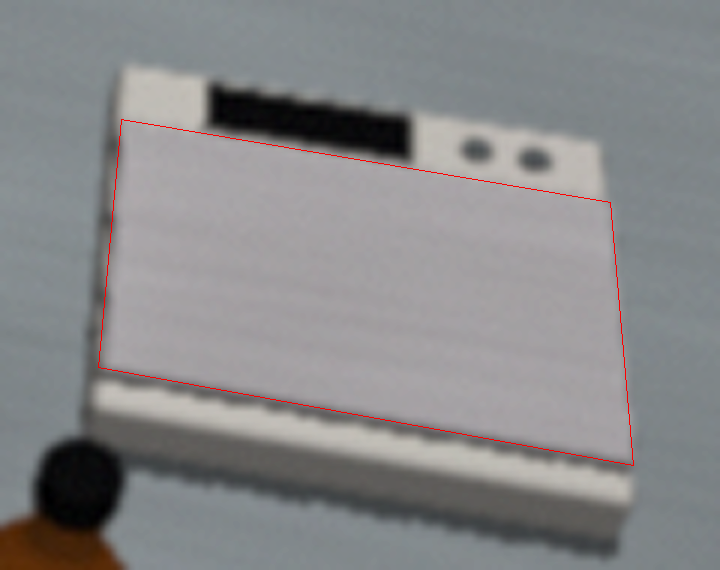

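The overlay matches the platform to within about 2 mm. I'll place the tin.

```bash
python3 -m pendant '[[[0.03,0,-0.2],[0,0,0],-1],[[0,0,-0.3],[0,0,0],-1],[[0,0,-0.3],[0,0,0],-1],[[0,0,-0.1],[0,0,0],-1],[[0,0,-0.03],[0,0,0],-1],[[0,0,-0.03],[0,0,0],-1],[[0,0,-0.02],[0,0,0],-1],[[0,0,0],[0,0,0],-1],[[0,0,0],[0,0,0],-1],[[0,0,0],[0,0,0],-1]]'
python3 -m pendant '[[[0,0,-0.02],[0,0,0],-1],[[0,0,0],[0,0,0],-1],[[0,0,0],[0,0,0],-1],[[0,0,0],[0,0,0],-1],[[0,0,0],[0,0,0],-1],[[0,0,0],[0,0,0],-1],[[0,0,0],[0,0,0],-1],[[0,0,0],[0,0,0],-1],[[0,0,0],[0,0,0],-1],[[0,0,0],[0,0,0],-1]]'
```

```text
time: 37.12
tool_pos: [524.5, 330.8, 35.8]
tcp_rot: [3.141, -0.0, 1.611]
contact_force: [0.8, -0.1, -1.7]
grip_width: 57.7
finger_force: 30.0
time: 37.95
tool_pos: [524.5, 330.8, 35.1]
tcp_rot: [3.141, -0.0, 1.611]
contact_force: [0.1, -0.0, 0.6]
grip_width: 57.8
finger_force: 30.0
```

```bash
python3 -m pendant '[[[0,0,0],[0,0,0],1],[[0,0,0],[0,0,0],1],[[0,0,0],[0,0,0],1],[[0,0,0],[0,0,0],1],[[0,0,0],[0,0,0],1],[[0,0,0.5],[0,0,0],1],[[0,0,1],[0,0,0],1],[[0,0,1],[0,0,0],1],[[0,0,1],[0,0,0],1],[[0,0,1],[0,0,0],1]]'
python3 -m pendant '[[[0,0,1],[0,0,0],1],[[0,0,0.5],[0,0,0],1],[[0.04,-0.8,0],[0,0,-0.46],1],[[0.04,-0.8,0],[0,0,-0.46],1],[[0.04,-0.8,0],[0,0,-0.46],1],[[0.04,-0.8,0],[0,0,-0.46],1],[[0.04,-0.8,0],[0,0,-0.46],1],[[0.04,-0.8,0],[0,0,-0.46],1],[[0.04,-0.8,0],[0,0,-0.46],1],[[0.04,-0.8,0],[0,0,-0.46],1]]'
python3 -m pendant '[[[0.04,-0.8,0],[0,0,-0.46],1],[[0.04,-0.8,0],[0,0,-0.46],1],[[0.04,-0.8,0],[0,0,-0.46],1],[[0.04,-0.8,0],[0,0,-0.46],1],[[0.04,-0.8,0],[0,0,-0.46],1],[[0.04,-0.8,0],[0,0,-0.46],1],[[0.04,-0.8,0],[0,0,-0.46],1],[[0.04,-0.8,0],[0,0,-0.46],1],[[0.04,-0.8,0],[0,0,-0.46],1],[[0.04,-0.8,0],[0,0,-0.46],1]]'
python3 -m pendant '[[[0.04,-0.8,0],[0,0,-0.46],1],[[0.04,-0.8,0],[0,0,-0.46],1],[[0.04,-0.8,0],[0,0,-0.46],1],[[0.04,-0.8,0],[0,0,-0.46],1],[[0.04,-0.8,0],[0,0,-0.46],1],[[0.04,-0.8,0],[0,0,-0.46],1],[[0.04,-0.8,0],[0,0,-0.46],1],[[0.04,-0.8,0],[0,0,-0.46],1],[[0.04,-0.8,0],[0,0,-0.46],1],[[0.02,-0.75,0],[0,0,-0.5],1]]'
python3 - <<'E'
from h import *
print(bot.get_obs()['tool_pos'],bot.get_obs()['tcp_rot'])
f=lambda x:cv2.resize(x,None,fx=3,fy=3,interpolation=cv2.INTER_CUBIC)
a=snap('top','t6');s=snap('scene','s6')
cv2.imwrite('pics/v8.png',cv2.convertScaleAbs(cv2.resize(a[200:340,110:345],None,fx=3.4,fy=3.4,interpolation=cv2.INTER_CUBIC),alpha=1.5))
E
```

```text
time: 38.78
tool_pos: [524.1, 330.7, 171.3]
tcp_rot: [-3.141, 0.0, 1.611]
contact_force: [1.0, 0.5, -0.1]
grip_width: 91.9
finger_force: 0.0
time: 39.62
tool_pos: [533.8, 137.6, 215.0]
tcp_rot: [3.141, -0.0, 1.167]
contact_force: [0.2, -1.2, 1.3]
grip_width: 91.8
finger_force: 0.0
time: 40.45
tool_pos: [545.8, -102.4, 215.0]
tcp_rot: [3.141, -0.0, 0.615]
contact_force: [0.6, 0.3, 0.9]
grip_width: 92.0
finger_force: 0.0
time: 41.28
tool_pos: [557.2, -341.1, 214.8]
tcp_rot: [3.142, 0.0, 0.058]
contact_force: [-0.1, 0.3, -0.4]
grip_width: 91.8
finger_force: 0.0
[ 557.21801122 -341.10340577  214.80435089] [3.14152446e+00 1.11429356e-04 5.78418292e-02]
```

View pics/v8.png

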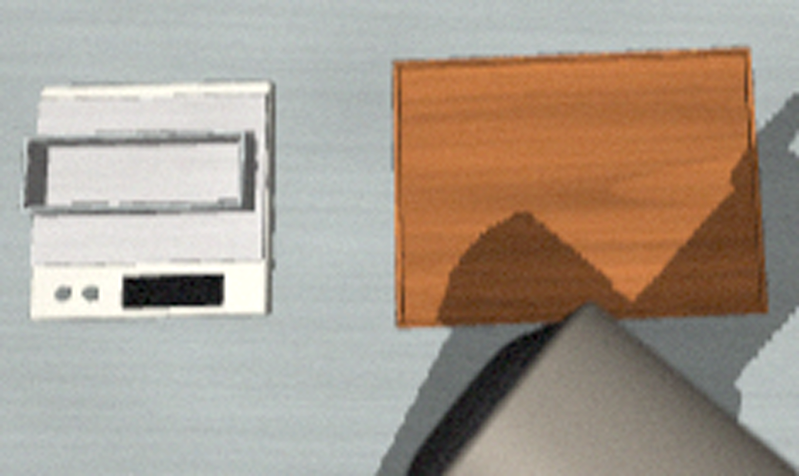

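The tin is on the scale, lengthwise along the longer side, with its rim corners at (25,140) and (252,208) in the crop. The wooden tray is empty. I'll check the tin's centre while picking up the round can.

```bash
python3 - <<'E'
from h import *
p=np.array([ray('top',(x+.5)/3.4-.5+110,(y+.5)/3.4-.5+200,80)[:2] for x,y in [(25,140),(252,132),(252,208),(26,211)]]);print(p.mean(0))
q=np.array([ray('top',(x+.5)/3.4-.5+110,(y+.5)/3.4-.5+200,35)[:2] for x,y in [(40,97),(264,93),(262,261),(31,265)]]);print(q.mean(0))
E
python3 -m pendant '[[[0,0,-0.8],[0,0,0],1],[[0,0,-0.8],[0,0,0],1],[[0,0,-0.8],[0,0,0],1],[[0,0,-0.8],[0,0,0],1],[[0,0,-0.8],[0,0,0],1],[[0,0,-0.8],[0,0,0],1],[[0,0,-0.4],[0,0,0],1],[[0,0,0],[0,0,0],1],[[0,0,0],[0,0,0],-1],[[0,0,0],[0,0,0],-1]]'
python3 -m pendant '[[[0,0,0],[0,0,0],-1],[[0,0,0],[0,0,0],-1],[[0,0,0],[0,0,0],-1],[[0,0,0],[0,0,0],-1],[[0,0,0],[0,0,0],-1],[[0,0,0],[0,0,0],-1],[[0,0,0],[0,0,0],-1],[[0,0,0],[0,0,0],-1],[[0,0,0],[0,0,0],-1],[[0,0,0],[0,0,0],-1]]'
```

```text
[522.53271164 326.06445828]
[523.82514706 331.3829987 ]
time: 42.22
tool_pos: [558.3, -340.2, 60.7]
tcp_rot: [3.14, -0.002, 0.061]
contact_force: [0.8, 0.1, 0.1]
grip_width: 82.9
finger_force: 0.0
time: 43.05
tool_pos: [557.9, -340.0, 60.1]
tcp_rot: [3.14, -0.001, 0.061]
contact_force: [-1.1, 2.6, 6.3]
grip_width: 63.7
finger_force: 30.0
```

```bash
python3 -m pendant '[[[0,0,0.2],[0,0,0],-1],[[0,0,0.4],[0,0,0],-1],[[0,0,0.5],[0,0,0],-1],[[0,0,0.5],[0,0,0],-1],[[0,0,0.4],[0,0,0],-1],[[-0.06,0.3,0],[0,0,0.3],-1],[[-0.14,0.7,0],[0,0,0.65],-1],[[-0.14,0.7,0],[0,0,0.65],-1],[[-0.14,0.7,0],[0,0,0.65],-1],[[-0.14,0.7,0],[0,0,0.65],-1]]'
python3 -m pendant '[[[-0.14,0.7,0],[0,0,0.65],-1],[[-0.14,0.7,0],[0,0,0.65],-1],[[-0.14,0.7,0],[0,0,0.65],-1],[[-0.14,0.7,0],[0,0,0.65],-1],[[-0.14,0.7,0],[0,0,0.65],-1],[[-0.14,0.7,0],[0,0,0.65],-1],[[-0.14,0.7,0],[0,0,0.65],-1],[[-0.14,0.7,0],[0,0,0.65],-1],[[-0.14,0.7,0],[0,0,0.65],-1],[[-0.14,0.7,0],[0,0,0.65],-1]]'
python3 -m pendant '[[[-0.14,0.7,0],[0,0,0.65],-1],[[-0.14,0.7,0],[0,0,0.65],-1],[[-0.14,0.7,0],[0,0,0.65],-1],[[-0.14,0.7,0],[0,0,0.65],-1],[[-0.14,0.7,0],[0,0,0.65],-1],[[-0.06,0.3,0],[0,0,0.4],-1],[[0,0,0],[0,0,0],-1],[[0,0,0],[0,0,0],-1],[[0,0,0],[0,0,0],-1],[[0,0,0],[0,0,0],-1]]'
```

```text
time: 43.88
tool_pos: [538.2, -245.8, 119.2]
tcp_rot: [-3.141, 0.0, 0.412]
contact_force: [-0.1, -0.8, -3.9]
grip_width: 63.8
finger_force: 30.0
time: 44.72
tool_pos: [496.3, -35.8, 119.4]
tcp_rot: [-3.142, 0.0, 1.192]
contact_force: [1.4, 0.7, -3.4]
grip_width: 63.6
finger_force: 30.0
time: 45.55
tool_pos: [474.2, 76.5, 119.1]
tcp_rot: [3.141, 0.0, 1.625]
contact_force: [0.3, 0.5, -3.9]
grip_width: 63.4
finger_force: 30.0
```

```bash
python3 -m pendant '[[[0,-0.01,-0.2],[0,0,0],-1],[[0,0,-0.4],[0,0,0],-1],[[0,0,-0.4],[0,0,0],-1],[[0,0,-0.4],[0,0,0],-1],[[0,0,-0.3],[0,0,0],-1],[[0,0,-0.15],[0,0,0],-1],[[0,0,-0.05],[0,0,0],-1],[[0,0,-0.03],[0,0,0],-1],[[0,0,-0.02],[0,0,0],-1],[[0,0,0],[0,0,0],-1]]'
python3 -m pendant '[[[0,0,-0.01],[0,0,0],-1],[[0,0,-0.01],[0,0,0],-1],[[0,0,0],[0,0,0],-1],[[0,0,0],[0,0,0],-1],[[0,0,0],[0,0,0],-1],[[0,0,0],[0,0,0],-1],[[0,0,0],[0,0,0],-1],[[0,0,0],[0,0,0],-1],[[0,0,0],[0,0,0],-1],[[0,0,0],[0,0,0],-1]]'
```

```text
time: 46.38
tool_pos: [474.2, 76.9, 61.2]
tcp_rot: [3.141, 0.0, 1.627]
contact_force: [-1.2, -0.3, -1.8]
grip_width: 63.4
finger_force: 30.0
time: 47.22
tool_pos: [474.3, 76.8, 61.1]
tcp_rot: [3.14, 0.0, 1.627]
contact_force: [-4.6, -2.2, 9.0]
grip_width: 63.8
finger_force: 30.0
```

```bash
python3 -m pendant '[[[0,0,0],[0,0,0],1],[[0,0,0],[0,0,0],1],[[0,0,0],[0,0,0],1],[[0,0,0],[0,0,0],1],[[0,0,0],[0,0,0],1],[[0,0,0.5],[0,0,0],1],[[0,0,0.8],[0,0,0],1],[[0,0,0.8],[0,0,0],1],[[0,0,0.9],[0,0,0],1],[[0,-0.7,0],[0,0,-0.65],1]]'
python3 -m pendant '[[[0,-0.7,0],[0,0,-0.65],1],[[0,-0.7,0],[0,0,-0.65],1],[[0,-0.7,0],[0,0,-0.65],1],[[0,-0.7,0],[0,0,-0.65],1],[[0,-0.7,0],[0,0,-0.65],1],[[0,-0.7,0],[0,0,-0.65],1],[[0,-0.7,0],[0,0,-0.65],1],[[0,-0.7,0],[0,0,-0.65],1],[[0,-0.7,0],[0,0,-0.65],1],[[0,-0.7,0],[0,0,-0.65],1]]'
python3 -m pendant '[[[0,-0.7,0],[0,0,-0.65],1],[[0,-0.7,0],[0,0,-0.65],1],[[0,-0.7,0],[0,0,-0.65],1],[[0,-0.7,0],[0,0,-0.65],1],[[0,-0.7,0],[0,0,-0.65],1],[[0,-0.7,0],[0,0,-0.65],1],[[0,-0.7,0],[0,0,-0.65],1],[[0,-0.7,0],[0,0,-0.65],1],[[-0.08,-0.74,0],[0,0,-0.73],1],[[0,0,0],[0,0,0],1]]'
```

```text
time: 48.05
tool_pos: [476.8, 57.8, 154.5]
tcp_rot: [3.133, -0.001, 1.552]
contact_force: [1.4, 0.1, 0.6]
grip_width: 91.3
finger_force: 0.0
time: 48.88
tool_pos: [473.9, -155.1, 149.8]
tcp_rot: [3.141, -0.0, 0.765]
contact_force: [0.2, -0.4, -0.0]
grip_width: 91.5
finger_force: 0.0
time: 49.72
tool_pos: [471.1, -348.1, 149.5]
tcp_rot: [3.14, -0.0, 0.05]
contact_force: [-0.6, 1.0, 0.4]
grip_width: 92.1
finger_force: 0.0
```

```bash
python3 -m pendant '[[[0.02,0.12,-0.3],[0,0,0.06],1],[[0,0,-0.6],[0,0,0],1],[[0,0,-0.6],[0,0,0],1],[[0,0,-0.6],[0,0,0],1],[[0,0,-0.6],[0,0,0],1],[[0,0,-0.4],[0,0,0],1],[[0,0,0],[0,0,0],1],[[0,0,0],[0,0,0],1],[[0,0,0],[0,0,0],-1],[[0,0,0],[0,0,0],-1]]'
python3 -m pendant '[[[0,0,0],[0,0,0],-1],[[0,0,0],[0,0,0],-1],[[0,0,0],[0,0,0],-1],[[0,0,0],[0,0,0],-1],[[0,0,0],[0,0,0],-1],[[0,0,0],[0,0,0],-1],[[0,0,0],[0,0,0],-1],[[0,0,0],[0,0,0],-1],[[0,0,0],[0,0,0],-1],[[0,0,0],[0,0,0],-1]]'
```

```text
time: 50.55
tool_pos: [472.8, -340.7, 57.9]
tcp_rot: [3.14, -0.001, 0.065]
contact_force: [-0.4, 0.1, -0.6]
grip_width: 82.9
finger_force: 0.0
time: 51.38
tool_pos: [472.7, -341.5, 57.5]
tcp_rot: [3.14, -0.001, 0.064]
contact_force: [0.6, -3.5, 6.0]
grip_width: 58.5
finger_force: 29.7
```

```bash
python3 -m pendant '[[[0,0,0.2],[0,0,0],-1],[[0,0,0.4],[0,0,0],-1],[[0,0,0.5],[0,0,0],-1],[[0,0,0.5],[0,0,0],-1],[[0,0,0.4],[0,0,0],-1],[[0.01,0.3,0],[0,0,0.3],-1],[[0.01,0.6,0],[0,0,0.7],-1],[[0.01,0.6,0],[0,0,0.7],-1],[[0.01,0.6,0],[0,0,0.7],-1],[[0.01,0.6,0],[0,0,0.7],-1]]'
python3 -m pendant '[[[0.01,0.6,0],[0,0,0.7],-1],[[0.01,0.6,0],[0,0,0.7],-1],[[0.01,0.6,0],[0,0,0.7],-1],[[0.01,0.6,0],[0,0,0.7],-1],[[0.01,0.6,0],[0,0,0.7],-1],[[0.01,0.6,0],[0,0,0.7],-1],[[0,0.6,0],[0,0,0.7],-1],[[0,0.6,0],[0,0,0.7],-1],[[0,0.6,0],[0,0,0.7],-1],[[0,0.6,0],[0,0,0.7],-1]]'
python3 -m pendant '[[[0,0.6,0],[0,0,0.7],-1],[[0,0.6,0],[0,0,0.7],-1],[[0,0.6,0],[0,0,0.7],-1],[[0,0.3,0],[0,0,0.94],-1],[[0,0,0],[0,0,0],-1],[[0,0,0],[0,0,0],-1],[[0,0,0],[0,0,0],-1],[[0,0,0],[0,0,0],-1],[[0,0,0],[0,0,0],-1],[[0,0,0],[0,0,0],-1]]'
```

```text
time: 52.22
tool_pos: [472.2, -256.8, 115.0]
tcp_rot: [-3.137, 0.002, 0.442]
contact_force: [0.8, -0.6, -3.6]
grip_width: 58.4
finger_force: 29.7
time: 53.05
tool_pos: [473.4, -77.3, 115.3]
tcp_rot: [-3.137, -0.001, 1.283]
contact_force: [0.4, -0.2, -4.0]
grip_width: 58.4
finger_force: 29.6
time: 53.88
tool_pos: [475.4, -17.2, 116.7]
tcp_rot: [-3.141, -0.0, 1.64]
contact_force: [0.1, 1.1, -4.2]
grip_width: 58.9
finger_force: 29.7
```

```bash
python3 -m pendant '[[[0.02,0.03,-0.2],[0,0,0],-1],[[0,0,-0.4],[0,0,0],-1],[[0,0,-0.4],[0,0,0],-1],[[0,0,-0.4],[0,0,0],-1],[[0,0,-0.3],[0,0,0],-1],[[0,0,-0.15],[0,0,0],-1],[[0,0,-0.05],[0,0,0],-1],[[0,0,-0.02],[0,0,0],-1],[[0,0,0],[0,0,0],-1],[[0,0,0],[0,0,0],-1]]'
python3 -m pendant '[[[0,0,-0.01],[0,0,0],-1],[[0,0,-0.01],[0,0,0],-1],[[0,0,-0.01],[0,0,0],-1],[[0,0,0],[0,0,0],-1],[[0,0,0],[0,0,0],-1],[[0,0,0],[0,0,0],-1],[[0,0,0],[0,0,0],-1],[[0,0,0],[0,0,0],-1],[[0,0,0],[0,0,0],-1],[[0,0,0],[0,0,0],-1]]'
```

```text
time: 54.72
tool_pos: [476.5, -15.8, 59.7]
tcp_rot: [3.14, 0.0, 1.641]
contact_force: [1.0, -0.3, -4.3]
grip_width: 58.6
finger_force: 29.7
time: 55.55
tool_pos: [476.2, -15.8, 58.5]
tcp_rot: [3.141, 0.0, 1.641]
contact_force: [1.0, -0.2, -0.5]
grip_width: 58.1
finger_force: 29.7
```

```bash
python3 -m pendant '[[[0,0,-0.01],[0,0,0],1],[[0,0,0],[0,0,0],1],[[0,0,0],[0,0,0],1],[[0,0,0],[0,0,0],1],[[0,0,0],[0,0,0],1],[[0,0,0.5],[0,0,0],1],[[0,0,0.8],[0,0,0],1],[[0,0,0.8],[0,0,0],1],[[0,0,0.9],[0,0,0],1],[[0,0,0],[0,0,0],1]]'
python3 -m pendant '[[[-0.14,-0.53,0],[0,0,-0.62],1],[[-0.14,-0.53,0],[0,0,-0.62],1],[[-0.14,-0.53,0],[0,0,-0.62],1],[[-0.14,-0.53,0],[0,0,-0.62],1],[[-0.14,-0.53,0],[0,0,-0.62],1],[[-0.14,-0.53,0],[0,0,-0.62],1],[[-0.14,-0.53,0],[0,0,-0.62],1],[[-0.14,-0.53,0],[0,0,-0.62],1],[[-0.14,-0.53,0],[0,0,-0.62],1],[[-0.14,-0.53,0],[0,0,-0.62],1]]'
python3 -m pendant '[[[-0.14,-0.53,0],[0,0,-0.62],1],[[-0.14,-0.53,0],[0,0,-0.62],1],[[-0.14,-0.53,0],[0,0,-0.62],1],[[-0.14,-0.53,0],[0,0,-0.62],1],[[-0.14,-0.53,0],[0,0,-0.62],1],[[-0.14,-0.53,0],[0,0,-0.62],1],[[-0.14,-0.53,0],[0,0,-0.62],1],[[-0.14,-0.53,0],[0,0,-0.62],1],[[-0.14,-0.53,0],[0,0,-0.62],1],[[-0.12,-0.56,0],[0,0,-0.65],1]]'
python3 -m pendant '[[[0,0,0],[0,0,0],1],[[0,0,0],[0,0,0],1],[[0,0,0],[0,0,0],1],[[0,0,0],[0,0,0],1],[[0,0,0],[0,0,0],1],[[0,0,0],[0,0,0],1],[[0,0,0],[0,0,0],1],[[0,0,0],[0,0,0],1],[[0,0,0],[0,0,0],1],[[0,0,0],[0,0,0],1]]'
```

```text
time: 56.38
tool_pos: [478.8, -16.2, 152.7]
tcp_rot: [3.133, 0.002, 1.641]
contact_force: [0.7, -0.9, 1.1]
grip_width: 92.0
finger_force: 0.0
time: 57.22
tool_pos: [433.6, -175.4, 147.6]
tcp_rot: [-3.141, 0.0, 0.893]
contact_force: [1.6, -0.0, 0.3]
grip_width: 92.1
finger_force: 0.0
time: 58.05
tool_pos: [392.1, -335.1, 147.5]
tcp_rot: [-3.141, 0.001, 0.146]
contact_force: [0.1, -0.0, -0.5]
grip_width: 91.6
finger_force: 0.0
time: 58.88
tool_pos: [392.7, -334.6, 148.1]
tcp_rot: [3.141, -0.0, 0.15]
contact_force: [0.1, -0.0, -0.0]
grip_width: 92.1
finger_force: 0.0
```

```bash
python3 -m pendant '[[[0,0,-0.3],[0,0,0],1],[[0,0,-0.6],[0,0,0],1],[[0,0,-0.6],[0,0,0],1],[[0,0,-0.6],[0,0,0],1],[[0,0,-0.6],[0,0,0],1],[[0,0,-0.4],[0,0,0],1],[[0,0,-0.2],[0,0,0],1],[[0,0,0],[0,0,0],1],[[0,0,0],[0,0,0],-1],[[0,0,0],[0,0,0],-1]]'
python3 -m pendant '[[[0,0,0],[0,0,0],-1],[[0,0,0],[0,0,0],-1],[[0,0,0],[0,0,0],-1],[[0,0,0],[0,0,0],-1],[[0,0,0],[0,0,0],-1],[[0,0,0],[0,0,0],-1],[[0,0,0],[0,0,0],-1],[[0,0,0],[0,0,0],-1],[[0,0,0],[0,0,0],-1],[[0,0,0],[0,0,0],-1]]'
```

```text
time: 59.72
tool_pos: [393.1, -335.1, 49.7]
tcp_rot: [3.14, -0.001, 0.15]
contact_force: [0.0, -0.4, -0.0]
grip_width: 82.7
finger_force: 0.0
time: 60.55
tool_pos: [392.9, -334.7, 49.5]
tcp_rot: [3.141, -0.0, 0.15]
contact_force: [0.1, 2.5, 5.6]
grip_width: 60.9
finger_force: 30.0
```

```bash
python3 -m pendant '[[[0,0,0.2],[0,0,0],-1],[[0,0,0.4],[0,0,0],-1],[[0,0,0.5],[0,0,0],-1],[[0,0,0.5],[0,0,0],-1],[[0,0,0.4],[0,0,0],-1],[[0.07,0.2,0],[0,0,0.3],-1],[[0.15,0.38,0],[0,0,0.62],-1],[[0.15,0.38,0],[0,0,0.62],-1],[[0.15,0.38,0],[0,0,0.62],-1],[[0.15,0.38,0],[0,0,0.62],-1]]'
python3 -m pendant '[[[0.15,0.38,0],[0,0,0.62],-1],[[0.15,0.38,0],[0,0,0.62],-1],[[0.15,0.38,0],[0,0,0.62],-1],[[0.15,0.38,0],[0,0,0.62],-1],[[0.15,0.38,0],[0,0,0.62],-1],[[0.15,0.38,0],[0,0,0.62],-1],[[0.15,0.38,0],[0,0,0.62],-1],[[0.15,0.38,0],[0,0,0.62],-1],[[0.15,0.38,0],[0,0,0.62],-1],[[0.15,0.38,0],[0,0,0.62],-1]]'
python3 -m pendant '[[[0.15,0.38,0],[0,0,0.62],-1],[[0.15,0.38,0],[0,0,0.62],-1],[[0.15,0.38,0],[0,0,0.62],-1],[[0.15,0.38,0],[0,0,0.62],-1],[[0.15,0.38,0],[0,0,0.62],-1],[[0.09,0.25,0],[0,0,0.24],-1],[[0,0,0],[0,0,0],-1],[[0,0,0],[0,0,0],-1],[[0,0,0],[0,0,0],-1],[[0,0,0],[0,0,0],-1]]'
```

```text
time: 61.38
tool_pos: [412.3, -282.2, 108.5]
tcp_rot: [-3.14, 0.001, 0.487]
contact_force: [-0.5, -0.1, -4.6]
grip_width: 61.6
finger_force: 30.0
time: 62.22
tool_pos: [457.4, -168.3, 108.6]
tcp_rot: [-3.14, -0.0, 1.231]
contact_force: [0.5, 0.3, -4.1]
grip_width: 61.3
finger_force: 30.0
time: 63.05
tool_pos: [482.7, -105.1, 109.0]
tcp_rot: [-3.141, 0.0, 1.626]
contact_force: [-0.1, 0.1, -4.1]
grip_width: 61.0
finger_force: 30.0
```

```bash
python3 -m pendant '[[[0.01,0.01,-0.2],[0,0,0],-1],[[0,0,-0.4],[0,0,0],-1],[[0,0,-0.4],[0,0,0],-1],[[0,0,-0.4],[0,0,0],-1],[[0,0,-0.3],[0,0,0],-1],[[0,0,-0.15],[0,0,0],-1],[[0,0,-0.05],[0,0,0],-1],[[0,0,-0.02],[0,0,0],-1],[[0,0,0],[0,0,0],-1],[[0,0,0],[0,0,0],-1]]'
python3 -m pendant '[[[0,0,-0.01],[0,0,0],-1],[[0,0,-0.01],[0,0,0],-1],[[0,0,-0.01],[0,0,0],-1],[[0,0,0],[0,0,0],-1],[[0,0,0],[0,0,0],-1],[[0,0,0],[0,0,0],-1],[[0,0,0],[0,0,0],-1],[[0,0,0],[0,0,0],-1],[[0,0,0],[0,0,0],-1],[[0,0,0],[0,0,0],-1]]'
```

```text
time: 63.88
tool_pos: [483.7, -104.4, 52.0]
tcp_rot: [3.14, 0.001, 1.628]
contact_force: [-0.2, 0.6, -4.4]
grip_width: 61.5
finger_force: 30.0
time: 64.72
tool_pos: [483.3, -104.3, 50.6]
tcp_rot: [3.141, 0.0, 1.628]
contact_force: [-0.8, -0.9, -3.8]
grip_width: 61.6
finger_force: 30.0
```

```bash
python3 -m pendant '[[[0,0,-0.01],[0,0,0],-1],[[0,0,-0.01],[0,0,0],-1],[[0,0,0],[0,0,0],-1],[[0,0,0],[0,0,0],-1],[[0,0,0],[0,0,0],-1],[[0,0,0],[0,0,0],-1],[[0,0,0],[0,0,0],-1],[[0,0,0],[0,0,0],-1],[[0,0,0],[0,0,0],-1],[[0,0,0],[0,0,0],-1]]'
python3 -m pendant '[[[0,0,0],[0,0,0],1],[[0,0,0],[0,0,0],1],[[0,0,0],[0,0,0],1],[[0,0,0],[0,0,0],1],[[0,0,0],[0,0,0],1],[[0,0,0.5],[0,0,0],1],[[0,0,0.8],[0,0,0],1],[[0,0,0.8],[0,0,0],1],[[0,0,0.8],[0,0,0],1],[[0,0,0.7],[0,0,0],1]]'
python3 -m pendant '[[[-0.5,-0.7,0],[0,0,0],1],[[-0.5,-0.7,0],[0,0,0],1],[[-0.5,-0.7,0],[0,0,0],1],[[-0.5,-0.7,0],[0,0,0],1],[[-0.5,-0.7,0],[0,0,0],1],[[-0.5,-0.7,0],[0,0,0],1],[[-0.5,-0.7,0],[0,0,0],1],[[-0.5,-0.7,0],[0,0,0],1],[[-0.5,-0.7,0],[0,0,0],1],[[-0.5,-0.7,0],[0,0,0],1]]'
python3 -m pendant '[[[-0.4,-0.7,0],[0,0,0],1],[[-0.4,-0.7,0],[0,0,0],1],[[-0.4,-0.7,0],[0,0,0],1],[[-0.4,-0.7,0],[0,0,0],1],[[-0.4,-0.7,0],[0,0,0],1],[[0,0,0],[0,0,0],1],[[0,0,0],[0,0,0],1],[[0,0,0],[0,0,0],1],[[0,0,0],[0,0,0],1],[[0,0,0],[0,0,0],1]]'
python3 - <<'E'
from h import *
a=snap('top','t9');s=snap('scene','s9'); o=cv2.imread('pics/top0.png');os=cv2.imread('pics/scene0.png')
def up(x,k): return cv2.convertScaleAbs(cv2.resize(x,None,fx=k,fy=k,interpolation=cv2.INTER_CUBIC),alpha=1.5)
A=up(a[212:297,110:345],3.4); B=up(s[125:250,215:495],2.85)
cv2.imwrite('pics/v9.png',np.vstack([A,cv2.resize(B,(A.shape[1],300))])[:600])
# template shift per can, old -> new
def shift(o,n,x0,y0,x1,y1):
    k=8;T=cv2.resize(o[y0:y1,x0:x1],None,fx=k,fy=k,interpolation=cv2.INTER_CUBIC);S=cv2.resize(n[y0-5:y1+5,x0-5:x1+5],None,fx=k,fy=k,interpolation=cv2.INTER_CUBIC)
    r=cv2.matchTemplate(S,T,cv2.TM_CCOEFF_NORMED);_,m,_,l=cv2.minMaxLoc(r);return (l[0]/k-5,l[1]/k-5,round(m,3))
for nm,b,c in(('round',(231,256,258,279),(320,140,350,170)),('sq',(268,257,294,276),(282,134,310,160)),('jar',(301,256,328,276),(246,130,274,160)),('ram',(232,152,266,186),(280,250,328,296)),('bot',(180,153,210,190),(366,236,404,302)),('cake',(300,145,350,190),(168,222,234,282))):
    print(nm,shift(o,a,*b),shift(os,s,*c))
E
```

```text
time: 65.55
tool_pos: [483.3, -104.3, 50.5]
tcp_rot: [3.141, 0.0, 1.628]
contact_force: [-2.5, 0.4, 5.9]
grip_width: 61.3
finger_force: 30.0
time: 66.38
tool_pos: [483.4, -104.3, 159.4]
tcp_rot: [3.141, 0.0, 1.628]
contact_force: [-0.7, 0.0, 0.7]
grip_width: 91.8
finger_force: 0.0
time: 67.22
tool_pos: [332.4, -315.2, 158.0]
tcp_rot: [3.141, 0.0, 1.628]
contact_force: [0.4, -0.5, -1.2]
grip_width: 91.6
finger_force: 0.0
time: 68.05
tool_pos: [273.8, -418.4, 158.0]
tcp_rot: [3.141, -0.0, 1.629]
contact_force: [0.6, -0.2, -0.6]
grip_width: 92.0
finger_force: 0.0
round (-0.125, -0.25, 0.984) (0.25, 0.625, 0.901)
sq (-0.125, -0.75, 0.986) (0.625, 1.25, 0.913)
jar (-0.125, -0.125, 0.965) (0.125, 0.375, 0.895)
ram (0.0, 0.0, 0.993) (0.0, 0.0, 0.999)
bot (0.0, 0.0, 0.996) (0.0, 0.0, 0.999)
cake (0.0, 0.0, 0.997) (0.0, 0.0, 1.0)
```

View pics/v9.png

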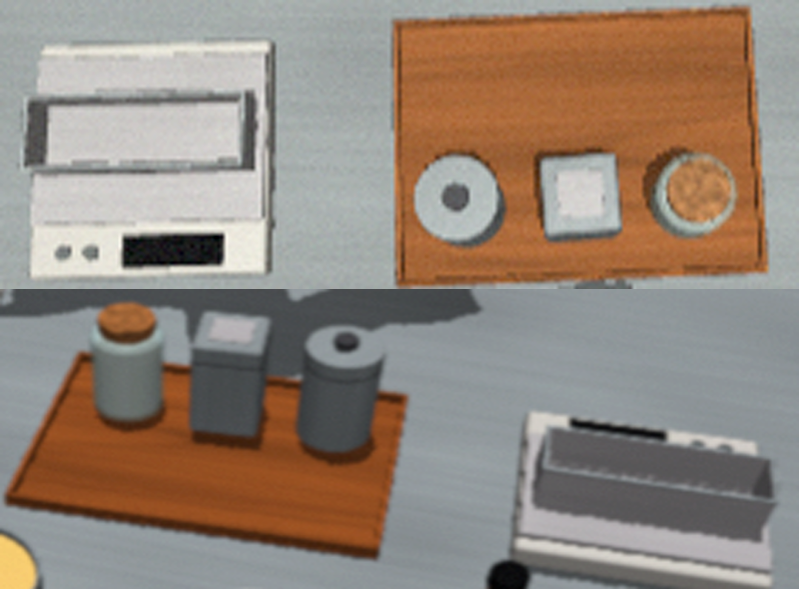

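The cans are upright and back within about 2 mm, and the bystanders haven't moved. I'll check how well the tin is centred with an overlay.

```bash
python3 - <<'E'
from h import *
s=.040;R=np.array([[np.cos(s),-np.sin(s)],[np.sin(s),np.cos(s)]])
def q(c,w,l,z): return np.c_[np.array([[w,l],[w,-l],[-w,-l],[-w,l]])@R.T/2+c,[z]*4]
out=[]
for cam,im,(x0,y0,x1,y1) in(('top','t9',(115,218,195,300)),('scene','s9',(385,165,500,247))):
    a=cv2.imread(f'pics/{im}.png')[y0:y1,x0:x1]; k=7 if cam=='top' else 4.8
    k=4.0; b=cv2.convertScaleAbs(cv2.resize(a,None,fx=k,fy=k,interpolation=cv2.INTER_CUBIC),alpha=1.3)
    for P,c in((q((524.5,330.8),58,170,80),(0,0,255)),(q((524.5,330.8),58,170,35),(0,200,0)),(q((524.5,331),135,186,35),(255,0,0))):
        cv2.polylines(b,[((proj(cam,P)-[x0,y0]+.5)*k).round().astype(int)],True,c,1)
    out.append(b)
h=max(o.shape[0] for o in out); cv2.imwrite('pics/v10.png',np.hstack([cv2.copyMakeBorder(o,0,h-o.shape[0],0,0,0) for o in out]))
E
```

```text
(no output)
```

View pics/v10.png

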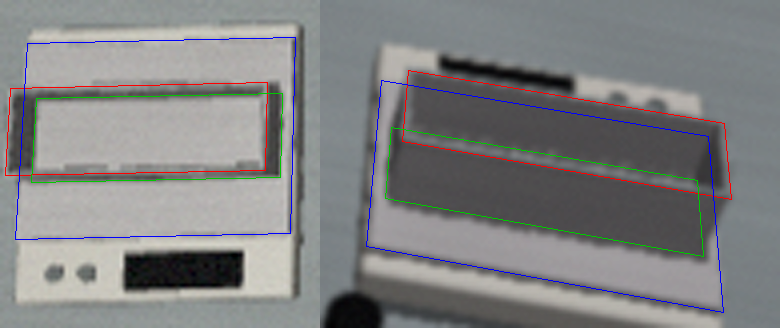

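The overlay fits the tin on the platform to within about 2 mm in both views, so I'm handing in.

```bash
python3 -c "
from plant import bot
print(bot.close_job())"
```

```text
the job is handed in; nothing more can be done
None
```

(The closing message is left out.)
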